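Load the two soldering nests

ROBOT

A 6-joint arm with a two-finger parallel gripper is mounted at the origin on the work surface. World frame = base frame: x ahead of the robot, y to its left, z up, the work surface at z = 0. Lengths are in mm, angles in rad, forces in N, time in s.
With the tool pointing down it reaches from about 275 to 750 mm from the base axis. Payload 10.2 kg.
Tool frame: the origin (TCP) lies midway between the tips of the shut fingers; the grasp point (between the pads) lies 19 mm behind it (ctrl.pinch_z is the distance from the TCP to the grasp point, in mm); z points along the fingers, y is the direction in which the jaws open and shut (so a half turn about z gives the same grasp; the last joint's range is limited). The gripper opens to 88 mm and grips with 3 to 60 N. Pads are 18 mm wide; open, the fingers measure 123 mm over their backs; the gripper's body (75 mm by 187 mm) begins 45 mm behind the grasp point.
Start: joints at [1.099, 0.313, 1.498, -0, 1.331, -0.223], TCP at [129.289, 508.837, 238.72] pointing down, gripper open.
Joint ranges: [-2.94, 2.94], [-0.97, 2.17], [0.19, 2.56], [-1.23, 4.37], [0.02, 3.11], [-2.88, 2.88]. Speed limits (rad/s): [2.39, 2.39, 3.01, 3.14, 3.14, 3.14].

INTERFACE

Orientations are given as a rotation vector (axis times angle).
In Python, from cell import ctrl, read_camera, search_frame, silhouettes gives the robot as it stands.
- The arm moves only by the tool move_arm, never from a script. Its argument "steps" is a list of rows, each an object with "xyz": the shift along the tool's x, y, z in m, a list of three; "rotation": the turn, a rotation vector about the tool's x, y, z in rad, a list of three; "fingers": the opening, from -1 (shut) to 1 (fully open). A call has 1 to 12 rows; each row is the pose to reach, as a shift and turn from the pose commanded when the call began, along the tool's axes at that moment; what a row does not reach only later rows make up. A row lasts 1/8 s, in which the tool goes at most 62.5 mm and 10.7 degrees, less where a joint would pass 70% of its speed; a pose out of reach is approached as far as the arm can. A call with a gripper value outside its range is refused whole. The fingers move at their own pace and stop on an object; "squeeze" is the grip in N (left out, the last holds). Time passes only in rows, so rows that repeat a pose let the fingers close. It gives the time, the measured TCP pose, the force and the opening at its end, in the units of the state.
- ctrl.get_obs(): the state, without advancing time (a new reading comes with each control period).
- read_camera(name): name is "side" or "top"; returns a dict with "frame" (420x560x3 uint8, red, green, blue), "range_z" (420x560 float32, mm along the optical axis (not along the pixel's ray), 0 where there is no reading), "mtx" (3x3 intrinsics, pixels), "R" (3x3) and "t" (3): a world point X has camera coordinates R X + t. Camera axes: x right, y down, z forward; pixel columns grow to the right and rows downward; lengths in mm; the calibration is good to about 2 mm. A picture is of the moment at which its call begins.
- ctrl.close_job(): hands the job in, once; it reports no verdict.
Trained networks look in the newest picture that a camera, given by its name, has taken for a name from the list of things; names that differ only in an ending like _2 or _b are one class to them, and where a whole thing is asked for, a point or a joint stands for the part that bears it (a point fixed in the world has none). Each returns a list of dicts, best first, with "confidence" (0 to 1); they miss things now and then, are a little off and sometimes report something else, mostly with a low value. They report only what shows in the picture. A call takes as long as a camera call. They do not tell look-alikes from the thing itself.
- search_frame(name, camera): "bbox" ([left, top, width, height] as shares, 0 to 1, of the picture: columns of its width, rows of its height, round what is visible of it).
- silhouettes(name, camera): "pixels" (420x560 bool, what is visible of it) and "bbox" ([left, top, width, height] as shares, 0 to 1, of the picture: columns of its width, rows of its height, round what is visible of it).
The state is a dict: "clock": time; "joint_positions": joint angles; "joint_vel": joint speeds; "joint_torque": joint torques, N m; "ee_pos": TCP position; "ee_rot": TCP orientation; "force": force on the tool from outside, world axes, zero at the start; "moment": the same for the moment, N m; "width": opening from 0.0 (shut) to 1.0 (fully open).
Only numpy, scipy, OpenCV 4.12 (cv2) and the standard library are available. Lean on these libraries where they do the work, as an engineer would, in place of code of your own. Each camera call takes 0.05 s, during which the arm holds its last target. There are 200 camera calls.

TASK

Load both work nests for the soldering robot. In the long nest build up, from the bottom: the heat sink with its fins down, the long board with its parts up, and the long hold-down frame on top; in the short nest put the short board, parts up, and then the short hold-down frame on it. Seat each piece fully down, level, between the nest's locating pins (either way round will do), set it down without dropping it, let go of everything, and leave the solder reel, the flux bottle and the tweezers where they are.

Things in the scene. Friction and masses are not known exactly. Their poses are not given: they have to be found in the camera images.
- long_nest: Long work nest, fixed: black plate 142 x 88 x 12 mm with six steel pins 8 mm thick, 36 high above the plate, the top 6 tapered: two on each long side (36 mm either side of the middle), one mid each short end, round a 104 x 52 mm seat. Things go in from above and rest on the plate. Origin: centre of the plate's underside, 12 mm below its top; x along the length, y across, z up.
- short_nest: Short work nest, fixed: black plate 112 x 80 x 12 mm with six steel pins 8 mm thick, 15 high above the plate, the top 6 tapered: two on each long side (24 mm either side of the middle), one mid each short end, round a 74 x 46 mm seat. Origin: centre of the plate's underside, 12 mm below its top; x along the length, y across, z up.
- heat_sink_center (a point): Heat sink, loose: black block 100 x 48 x 22 mm with a bright machined flat top and lengthwise fins underneath; it lies fins down. Can be gripped across its 48 mm width. Point: its centre, 11 mm above its underside; x along the length, y across, z up.
- long_board_block (a point): Long circuit board, loose, parts up: green, rigid, 100 x 48 x 3 mm, flat underside. In its middle a black transformer 28 (x) x 20 (y) x 22 mm high, top 25 mm above the underside, to grip across y; lower parts (to 16 mm up) lie near the short ends, 24 mm or more from the middle. Point: transformer's centre, 14 mm above the underside, mid-board; x along the length, y across, z up.
- short_board_block (a point): Short circuit board, loose, parts up: green, rigid, 70 x 42 x 3 mm, flat underside. In its middle a black transformer 20 (x) x 16 (y) x 18 mm high, top 21 mm above the underside, to grip across y; lower parts (to 14 mm up) lie near the short ends, 16 mm or more from the middle. Point: transformer's centre, 12 mm above the underside, mid-board; x along the length, y across, z up.
- long_frame_grip (a point): Dark steel hold-down frame, the longer one, loose, rim down: rim 100 x 48 mm, 8 high, 7 wide round an open window. A bridge 12 wide (top face 31 mm above the underside) runs lengthwise over it; in its middle a grey block 34 (x) x 14 (y) x 24 mm high, top 55 mm above the underside. Point: centre of that grip block, 43 mm above the underside, mid-frame; x along the length, y across, z up.
- short_frame_grip (a point): Dark steel hold-down frame, the shorter one, loose, rim down: rim 70 x 42 mm, 8 high, 6 wide round an open window. A bridge 12 wide (top face 31 mm above the underside) runs lengthwise over it; in its middle a grey block 34 (x) x 14 (y) x 24 mm high, top 55 mm above the underside. Point: centre of that grip block, 43 mm above the underside, mid-frame; x along the length, y across, z up.
- solder_reel_center (a point): Reel of solder standing on its flange, 60 mm across, 48 mm high; not to be shifted. Point: its centre, 24 mm up.
- flux_bottle_center (a point): Small amber flux bottle with a black cap, 32 mm across, 68 mm high, standing; not to be shifted. Point: its centre, 34 mm up.
- tweezers: Black-handled steel tweezers lying on the bench, 126 mm long, 10 mm wide, 8 mm high; not to be shifted. Origin on the bench under their middle; x towards the points.
Not all that is in view belongs to the job. Leave any blue or red look-alike of the part that bears long_board_block alone.

How it is judged:
By the outcome, as a careful person would: the job done as asked, in the order asked, and still so for the second after the job is handed in, with the robot touching nothing.
It also fails if it takes over 128 s, if anything falls off the work surface, if the arm or the gripper's body presses on something with over 40 N, if the wrist force passes 120 N, or if a joint passes its speed limit or range.

## Working session

There is one attempt and no reset: what is moved stays moved. The work goes in short steps, Python scripts to look and compute and a tool call to move; the robot and the scene stay as the last step left them, time stands still between calls to the robot, and variables do not carry over. Pictures are saved under pics/ and viewed, about 12 in all and at most 16, crops included, and the job is handed in when it is done.

Besides the shell and the picture viewer there is one more tool, called after "Request:" in YAML: its name, and indented under it one key for each argument. move_arm: Moves the arm, as the interface text tells. Its arguments: {"type":"object","properties":{"steps":{"type":"array","items":{"type":"object","properties":{"xyz":{"type":"array","items":{"type":"number"}},"rotation":{"type":"array","items":{"type":"number"}},"fingers":{"type":"number"}}}},"squeeze":{"type":"number"}},"required":["steps"]}

```bash
ls; mkdir -p pics; python3 - <<'E'
from cell import ctrl, read_camera
import cv2,numpy as np
for n in("top","side"):
    c=read_camera(n); cv2.imwrite(f"pics/{n}0.png",c["frame"][:,:,::-1]); print(n,c["mtx"].tolist(),c["R"].round(3).tolist(),c["t"].round(1).tolist(),(-c["R"].T@c["t"]).round(0))
print(ctrl.get_obs(), ctrl.pinch_z)
E
```

```text
pics
top [[537.5971211651148, 0.0, 280.1816604552653], [0.0, 537.5971211651148, 210.93140100313428], [0.0, 0.0, 1.0]] [[0.018, -1.0, 0.007], [-0.985, -0.019, -0.174], [0.174, -0.004, -0.985]] [2.2, 508.0, 1099.8] [ 308.   16. 1171.]
side [[411.99504304988943, 0.0, 280.6486857445215], [0.0, 411.99504304988943, 210.97917459227327], [0.0, 0.0, 1.0]] [[0.999, -0.053, -0.002], [-0.04, -0.738, -0.674], [0.034, 0.673, -0.739]] [-515.8, 62.3, 942.9] [ 486. -616.  737.]
{'clock': 0.1, 'joint_positions': array([ 1.09858571e+00,  3.13373313e-01,  1.49831491e+00,  2.44844340e-06,
        1.33100383e+00, -2.23416189e-01]), 'joint_vel': array([ 0.00120962, -0.00057557, -0.00442016, -0.00116271,  0.00190971,
       -0.00058117]), 'joint_torque': array([ 2.38296656e-03, -4.02813148e+01, -2.52646047e+01,  6.95228088e-02,
        3.42013815e-02, -5.98117003e-05]), 'ee_pos': array([129.19717836, 508.64234214, 238.24630274]), 'ee_rot': array([-3.89752307e-01, -3.11694186e+00,  1.62205698e-03]), 'force': array([ 0.13270484, -0.17016475,  0.44681211]), 'moment': array([0.00201478, 0.0174475 , 0.00876041]), 'width': 1.000369750020516} 18.700000000000003
```

View pics/top0.png

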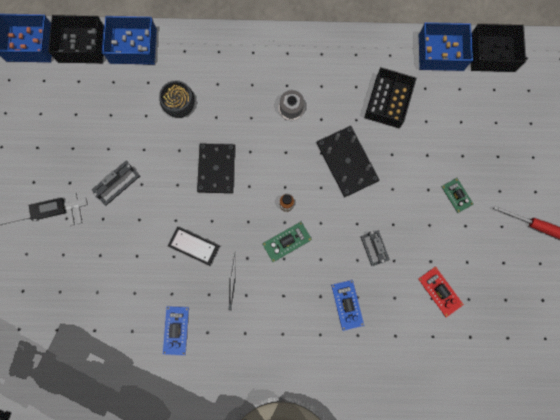

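View pics/side0.png

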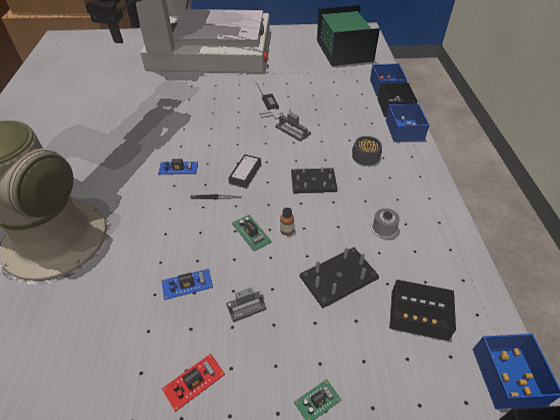

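The top view shows:
- Heat sink at (193,246), long board (green) at (287,241), short board (457,195).
- Long frame at (116,183), short frame (375,248).
- Short nest at (216,168), long nest (348,160).
- Bottle at (287,202), reel (177,98), tweezers (233,280).

The blue and red boards are decoys.

```bash
cat > h.py <<'E'
from cell import ctrl, read_camera, search_frame, silhouettes
import cv2,numpy as np
def world(c,mask=None):
    z=c["range_z"]; v,u=np.indices(z.shape); K=c["mtx"]
    P=np.stack([(u-K[0,2])/K[0,0]*z,(v-K[1,2])/K[1,1]*z,z],-1)
    W=(P-c["t"])@c["R"]            # R^T(P-t)
    W[z==0]=np.nan
    return W if mask is None else W[mask&(z>0)]
def proj(c,X):
    p=(np.atleast_2d(X)@c["R"].T+c["t"])@c["mtx"].T; return p[:,:2]/p[:,2:]
def rect(P):
    (cx,cy),(w,h),a=cv2.minAreaRect(P[:,:2].astype(np.float32))
    if w<h: w,h,a=h,w,a+90
    return np.round([cx,cy,w,h,(a+90)%180-90],1)
E
python3 - <<'E'
from h import *
for cam in("top","side"):
    c=read_camera(cam); W=world(c)
    print(cam,"bench z", np.nanmedian(W[...,2]).round(2))
    for n in["long_nest","short_nest","heat_sink_center","long_board_block","short_board_block","long_frame_grip","short_frame_grip","solder_reel_center","flux_bottle_center","tweezers"]:
        for s in silhouettes(n,cam)[:4]:
            if s["confidence"]<.3: continue
            P=world(c,s["pixels"]); col=c["frame"][s["pixels"]].mean(0).round()
            Q=P[P[:,2]>2]
            if len(Q)>5: print(n,round(s["confidence"],2),len(Q),rect(Q),"med",np.median(Q,0).round(1),"z95",np.percentile(Q[:,2],[50,95,99]).round(1),col)
E
```

```text
top bench z -0.18
long_nest 0.91 2435 [ 632.8 -136.9  142.7   89.5   26.9] med [ 631.3 -135.8   11.4] z95 [11.4 19.9 43.8] [44. 43. 44.]
long_nest 0.43 361 [ 559.6 -382.    71.5   43.5   32.8] med [ 558.6 -379.6    5.2] z95 [ 5.2 21.  22.9] [79. 98. 85.]
short_nest 0.74 1785 [ 6.105e+02  1.565e+02  1.135e+02  8.070e+01 -5.000e-01] med [608.9 155.4  11.9] z95 [11.9 16.7 23.5] [46. 46. 46.]
heat_sink_center 0.84 1021 [434.4 196.9 100.2  47.8  66.7] med [433.9 196.3  22. ] z95 [22.  25.7 27.1] [149. 147. 148.]
heat_sink_center 0.71 472 [ 439.2 -195.7   72.7   42.9   20.5] med [ 436.3 -193.9   26.5] z95 [26.5 55.7 56.9] [92. 93. 94.]
long_board_block 0.82 651 [ 346.9 -337.5   99.7   48.5   35.7] med [ 346.3 -335.4    5.3] z95 [ 5.3 25.8 28.1] [146.  62.  60.]
long_board_block 0.81 680 [449.   -4.2 100.7  48.4 -57.7] med [448.1  -4.    4.7] z95 [ 4.7 25.9 28. ] [ 78. 104.  88.]
long_board_block 0.76 828 [255.1 228.8  99.7  48.4  -1.3] med [255.4 227.3   5. ] z95 [ 5.  26.2 28. ] [ 81. 101. 150.]
long_board_block 0.69 731 [ 314.9 -136.1  100.    47.9   14.7] med [ 313.7 -134.7    4.8] z95 
[... 1879 characters left out ...]
1084 [ 558.5 -384.4   72.6   43.9   29.9] med [ 557.6 -387.7    5.4] z95 [ 5.4 22.8 24.4] [ 88. 108.  94.]
long_frame_grip 0.82 411 [575.2 379.3 103.2  66.4 -47.3] med [571.2 365.   15.9] z95 [15.9 56.1 58.2] [83. 80. 82.]
short_frame_grip 0.63 595 [ 435.4 -196.    70.3   51.4   20.5] med [ 437.1 -206.3   31.9] z95 [31.9 57.4 58.6] [90. 88. 89.]
solder_reel_center 0.82 629 [752.8 -13.8  56.9  54.7  86.9] med [749.7 -24.2  41.5] z95 [41.5 50.  51.8] [105.  99.  99.]
flux_bottle_center 0.87 335 [540.7  19.6  88.   30.6  68.2] med [529.9 -14.5  43.5] z95 [43.5 70.2 71.2] [102.  84.  74.]
tweezers 0.67 108 [360.6 108.3 115.8  14.5  -0.6] med [354.  108.2   7.3] z95 [ 7.3 11.4 12.4] [79. 75. 77.]
```

```bash
cat >> h.py <<'E'
from scipy.spatial.transform import Rotation as Ro
def plan(x,y,z,psi):   # psi: world angle (deg) of tool y, tool pointing down
    o=ctrl.get_obs(); R=Ro.from_rotvec(o["ee_rot"]); p=o["ee_pos"]
    a=np.radians(psi); Y=np.array([np.cos(a),np.sin(a),0]); Z=np.array([0,0,-1.]); X=np.cross(Y,Z)
    T=Ro.from_matrix(np.stack([X,Y,Z],1))
    d=R.inv().apply(np.array([x,y,z])-p)/1000; r=(R.inv()*T).as_rotvec()
    print("at",p.round(1),"t",round(o["clock"],2),"w",round(o["width"]*88,1),"F",o["force"].round(1),"| xyz",d.round(4).tolist(),"rot",r.round(4).tolist())
def fit(c,L,Wd,x0,y0,a0,zlo,zhi,rad=75):
    """fit LxWd rectangle to points with zlo<z<zhi near x0,y0"""
    from scipy.optimize import minimize
    P=world(c).reshape(-1,3); k=(np.hypot(P[:,0]-x0,P[:,1]-y0)<rad)
    P=P[k]; inn=(P[:,2]>zlo)&(P[:,2]<zhi); A=P[:,:2]
    def cost(q):
        a=np.radians(q[2]); d=A-q[:2]; u=d@[np.cos(a),np.sin(a)]; v=d@[-np.sin(a),np.cos(a)]
        m=np.minimum(L/2-abs(u),Wd/2-abs(v)); s=1/(1+np.exp(-np.clip(m/1.0,-30,30)))
        return np.abs(s-inn).sum()
    best=min((minimize(cost,[x0+dx,y0+dy,a0+da],method="Nelder-Mead") for dx in(-2,2) for dy in(-2,2) for da in(-3,3)),key=lambda r:r.fun)
    return best.x.round(1),round(best.fun/max(inn.sum(),1),2)
E
python3 - <<'E'
from h import *
c=read_camera("top")
for n,a in dict(ln=(142,88,633,-136,26.7,7,80,95),sn=(112,80,610,156,-.5,7,80,85),hs=(100,48,434,197,66.7,10,40),lb=(100,48,449,-4,-57.7,1.6,40),sb=(70,42,560,-382,31.5,1.6,40,55),lf=(100,48,572,379,-44,4,70),sf=(70,42,438,-196,20,4,70,55)).items(): print(n,*fit(c,*a))
W=world(c); print("bin z",np.nanpercentile(W[70:128,365:415,2],[50,99]))
plan(434,197,110,-23.3)
E
```

```text
ln [ 633.6 -137.6   26.8] 0.08
sn [ 6.114e+02  1.568e+02 -6.000e-01] 0.08
hs [434.9 198.   66.3] 0.09
lb [449.4  -4.1 -59.3] 0.64
sb [ 560.7 -382.5   27.7] 0.63
lf [573.1 378.6 -46.1] 0.66
sf [ 438.6 -196.5   20.3] 0.57
bin z [ 3.42231095 46.30113713]
at [129.3 508.8 238.7] t 1.25 w 88.2 F [-1.  -0.7 -0.5] | xyz [-0.3721, -0.2272, 0.1287] rot [-0.0001, 0.0001, 1.7287]
```

Request:
move_arm:
  steps:
    - {"xyz": [-0.3721, -0.2272, 0.1287], "rotation": [0, 0, 1.7287], "fingers": 0.8}
    - {"xyz": [-0.3721, -0.2272, 0.1287], "rotation": [0, 0, 1.7287], "fingers": 0.8}
    - {"xyz": [-0.3721, -0.2272, 0.1287], "rotation": [0, 0, 1.7287], "fingers": 0.8}
    - {"xyz": [-0.3721, -0.2272, 0.1287], "rotation": [0, 0, 1.7287], "fingers": 0.8}
    - {"xyz": [-0.3721, -0.2272, 0.1287], "rotation": [0, 0, 1.7287], "fingers": 0.8}
    - {"xyz": [-0.3721, -0.2272, 0.1287], "rotation": [0, 0, 1.7287], "fingers": 0.8}
    - {"xyz": [-0.3721, -0.2272, 0.1287], "rotation": [0, 0, 1.7287], "fingers": 0.8}
    - {"xyz": [-0.3721, -0.2272, 0.1287], "rotation": [0, 0, 1.7287], "fingers": 0.8}
    - {"xyz": [-0.3721, -0.2272, 0.1287], "rotation": [0, 0, 1.7287], "fingers": 0.8}
    - {"xyz": [-0.3721, -0.2272, 0.1287], "rotation": [0, 0, 1.7287], "fingers": 0.8}
    - {"xyz": [-0.3721, -0.2272, 0.1287], "rotation": [0, 0, 1.7287], "fingers": 0.8}
    - {"xyz": [-0.3721, -0.2272, 0.1287], "rotation": [0, 0, 1.7287], "fingers": 0.8}

```text
clock: 2.75
ee_pos: [434.0, 197.1, 110.1]
ee_rot: [2.623, 1.728, 0.0]
force: [-0.9, -0.8, -0.8]
width: 0.902
```

```bash
python3 - <<'E'
from h import *
plan(434.6,197.5,4.5,-23.5)
o=ctrl.get_obs();p=o["ee_pos"]
c=read_camera("side");s=read_camera("top")
for n,k in(("s",c),("t",s)):
    q=proj(k,p)[0]; print(n,q)
    f=k["frame"][:,:,::-1].copy(); cv2.circle(f,tuple(int(round(v)) for v in q),2,(0,0,255),-1)
    u,v=map(int,q); f=f[max(v-100,0):v+90,max(u-110,0):u+110]; cv2.imwrite(f"pics/{n}1.png",cv2.resize(f,None,fx=2,fy=2))
a,b=[cv2.imread(f"pics/{n}1.png") for n in"st"]; h=min(len(a),len(b)); cv2.imwrite("pics/c1.png",cv2.resize(np.hstack([a[:h],b[:h]]),None,fx=.9,fy=.9))
E
```

```text
at [434.  197.1 110.1] t 2.75 w 79.4 F [-0.9 -0.8 -0.8] | xyz [0.0006, 0.0003, 0.1056] rot [0.0002, -0.0001, 0.0045]
s [242.6736493  139.65167619]
t [186.3319857 240.0615974]
```

View pics/c1.png

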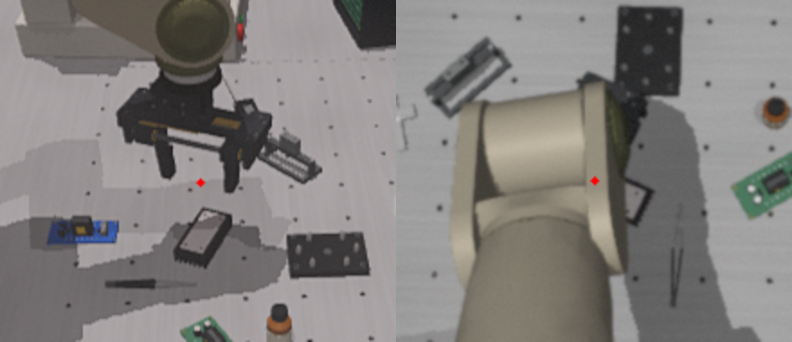

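The side view puts the projected TCP between the fingertips, with the heat sink below. From the top the arm hides the work, so I'll use the side camera for in-hand checks.

Request:
move_arm:
  steps:
    - {"xyz": [0.0006, 0.0003, 0.05], "rotation": [0, 0, 0.0045], "fingers": 0.8}
    - {"xyz": [0.0006, 0.0003, 0.085], "rotation": [0, 0, 0.0045], "fingers": 0.8}
    - {"xyz": [0.0006, 0.0003, 0.1056], "rotation": [0, 0, 0.0045], "fingers": 0.8}
    - {"xyz": [0.0006, 0.0003, 0.1056], "rotation": [0, 0, 0.0045], "fingers": 0.8}
    - {"xyz": [0.0006, 0.0003, 0.1056], "rotation": [0, 0, 0.0045], "fingers": -0.3}
    - {"xyz": [0.0006, 0.0003, 0.1056], "rotation": [0, 0, 0.0045], "fingers": -0.3}
    - {"xyz": [0.0006, 0.0003, 0.1056], "rotation": [0, 0, 0.0045], "fingers": -0.3}
    - {"xyz": [0.0006, 0.0003, 0.1056], "rotation": [0, 0, 0.0045], "fingers": -0.3}
  squeeze: 35

```text
clock: 3.85
ee_pos: [434.6, 197.5, 4.9]
ee_rot: [2.628, 1.721, 0.001]
force: [-2.5, 0.2, 4.6]
width: 0.54
```

```bash
python3 - <<'E'
from h import *
plan(434.6,197.5,140,-23.5)
plan(633.2,-137.2,140,-63.2)
E
```

```text
at [434.6 197.5   4.9] t 3.85 w 47.5 F [-2.5  0.2  4.6] | xyz [0.0, 0.0, -0.1351] rot [0.0004, -0.0003, -0.0011]
at [434.6 197.5   4.9] t 3.85 w 47.5 F [-2.5  0.2  4.6] | xyz [-0.2274, 0.3158, -0.1351] rot [0.0003, -0.0005, 0.6918]
```

Request:
move_arm:
  steps:
    - {"xyz": [0, 0, -0.03], "rotation": [0, 0, 0]}
    - {"xyz": [0, 0, -0.09], "rotation": [0, 0, 0]}
    - {"xyz": [0, 0, -0.1351], "rotation": [0, 0, 0]}
    - {"xyz": [-0.2274, 0.3158, -0.1351], "rotation": [0, 0, 0.6918]}
    - {"xyz": [-0.2274, 0.3158, -0.1351], "rotation": [0, 0, 0.6918]}
    - {"xyz": [-0.2274, 0.3158, -0.1351], "rotation": [0, 0, 0.6918]}
    - {"xyz": [-0.2274, 0.3158, -0.1351], "rotation": [0, 0, 0.6918]}
    - {"xyz": [-0.2274, 0.3158, -0.1351], "rotation": [0, 0, 0.6918]}
    - {"xyz": [-0.2274, 0.3158, -0.1351], "rotation": [0, 0, 0.6918]}
    - {"xyz": [-0.2274, 0.3158, -0.1351], "rotation": [0, 0, 0.6918]}
    - {"xyz": [-0.2274, 0.3158, -0.0851], "rotation": [0, 0, 0.6918]}
    - {"xyz": [-0.2274, 0.3158, -0.0751], "rotation": [0, 0, 0.6918]}

```text
invalid input at $.steps[0]: expected keys xyz, rotation, fingers
```

```bash
python3 - <<'E'
from h import *
plan(633.2,-137.2,80,-63.2)
c=read_camera("side"); p=ctrl.get_obs()["ee_pos"]
f=c["frame"][:,:,::-1].copy()
# expected top-face corners of sink in hand (top at TCP+17.5)
a=np.radians(26.8); X=np.array([np.cos(a),np.sin(a),0]); Y=np.array([-X[1],X[0],0])
for sx in(-50,50):
  for sy in(-24,24):
    for z in(17,-5):
      q=proj(c,p+X*sx+Y*sy+[0,0,z])[0]; cv2.circle(f,tuple(int(round(v)) for v in q),1,(0,0,255) if z>0 else (0,255,255),-1)
# expected pin tips and seat
N=np.array([633.6,-137.6,0])
for px,py in((36,30),(-36,30),(36,-30),(-36,-30),(56,0),(-56,0)):
    q=proj(c,N+X*px+Y*py+[0,0,48])[0]; cv2.circle(f,tuple(int(round(v)) for v in q),1,(255,0,255),-1)
u,v=map(int,proj(c,p)[0]); cv2.imwrite("pics/c2.png",cv2.resize(f[v-90:v+90,u-100:u+100],None,fx=3.3,fy=3.3,interpolation=2))
E
```

```text
at [434.6 197.5   4.9] t 3.85 w 47.5 F [-2.5  0.2  4.6] | xyz [-0.2274, 0.3158, -0.0751] rot [0.0003, -0.0005, 0.6918]
```

View pics/c2.png

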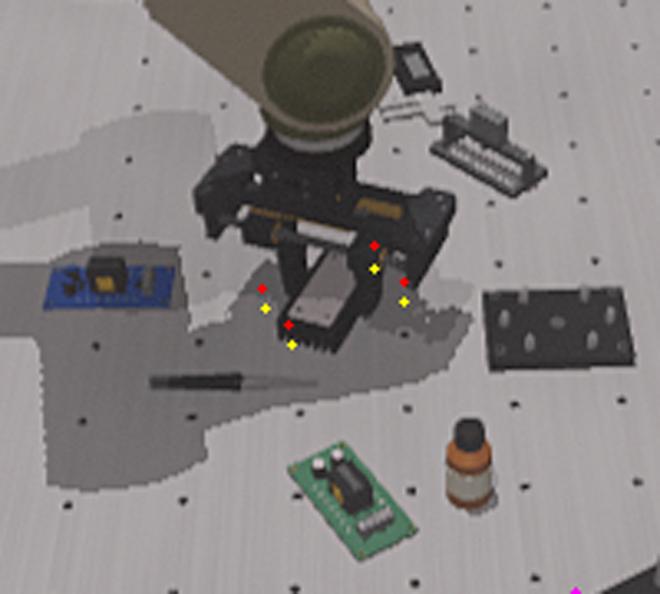

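The fingers key was missing, so the arm did not move. The view shows the sink gripped at the bench. I'll resend the move with fingers set.

Request:
move_arm:
  steps:
    - {"xyz": [0, 0, -0.03], "rotation": [0, 0, 0], "fingers": -0.3}
    - {"xyz": [0, 0, -0.09], "rotation": [0, 0, 0], "fingers": -0.3}
    - {"xyz": [0, 0, -0.1351], "rotation": [0, 0, 0], "fingers": -0.3}
    - {"xyz": [-0.2274, 0.3158, -0.1351], "rotation": [0, 0, 0.6918], "fingers": -0.3}
    - {"xyz": [-0.2274, 0.3158, -0.1351], "rotation": [0, 0, 0.6918], "fingers": -0.3}
    - {"xyz": [-0.2274, 0.3158, -0.1351], "rotation": [0, 0, 0.6918], "fingers": -0.3}
    - {"xyz": [-0.2274, 0.3158, -0.1351], "rotation": [0, 0, 0.6918], "fingers": -0.3}
    - {"xyz": [-0.2274, 0.3158, -0.1351], "rotation": [0, 0, 0.6918], "fingers": -0.3}
    - {"xyz": [-0.2274, 0.3158, -0.1351], "rotation": [0, 0, 0.6918], "fingers": -0.3}
    - {"xyz": [-0.2274, 0.3158, -0.1351], "rotation": [0, 0, 0.6918], "fingers": -0.3}
    - {"xyz": [-0.2274, 0.3158, -0.0851], "rotation": [0, 0, 0.6918], "fingers": -0.3}
    - {"xyz": [-0.2274, 0.3158, -0.0751], "rotation": [0, 0, 0.6918], "fingers": -0.3}

```text
clock: 5.4
ee_pos: [631.2, -136.0, 76.3]
ee_rot: [-3.052, -0.728, 0.009]
force: [-1.1, 1.1, -0.6]
width: 0.54
```

```bash
cat >> h.py <<'E'
def inhand(name,L,Wd,h,dz,nest,pins,ztip,ang,out,dx=0,dy=0):
    c=read_camera("side"); p=ctrl.get_obs()["ee_pos"]; f=c["frame"][:,:,::-1].copy()
    u0,v0=map(int,proj(c,p)[0]); v0+=10; s=4
    y0,x0=max(v0-75,0),max(u0-95,0)
    g=cv2.resize(f[y0:v0+75,x0:u0+95],None,fx=s,fy=s,interpolation=2)
    px=lambda X: tuple(int(round(v)) for v in ((proj(c,X)[0]-[x0,y0]+.5)*s-.5))
    a=np.radians(ang); X=np.array([np.cos(a),np.sin(a),0]); Y=np.array([-X[1],X[0],0])
    for z,col in((h-dz,(0,0,255)),(-dz,(0,255,255))):
        q=[px(p+X*(sx+dx)+Y*(sy+dy)+[0,0,z]) for sx,sy in((-L/2,-Wd/2),(L/2,-Wd/2),(L/2,Wd/2),(-L/2,Wd/2))]
        cv2.polylines(g,[np.array(q)],True,col,1)
    for a_,b_ in pins:
        for z in(12,ztip): cv2.circle(g,px(np.array([*nest,z])+X*a_+Y*b_),2,(255,0,255),-1)
    cv2.imwrite(out,g)
E
python3 - <<'E'
from h import *
plan(633.2,-137.2,80,-63.2)
inhand("hs",100,48,22,5,(633.3,-137.2),[(36,30),(-36,30),(36,-30),(-36,-30),(56,0),(-56,0)],48,26.8,"pics/c3.png")
E
```

```text
at [ 631.2 -136.    76.3] t 5.4 w 47.5 F [-1.1  1.1 -0.6] | xyz [0.0012, 0.002, -0.0038] rot [-0.0053, 0.0044, 0.0005]
```

View pics/c3.png

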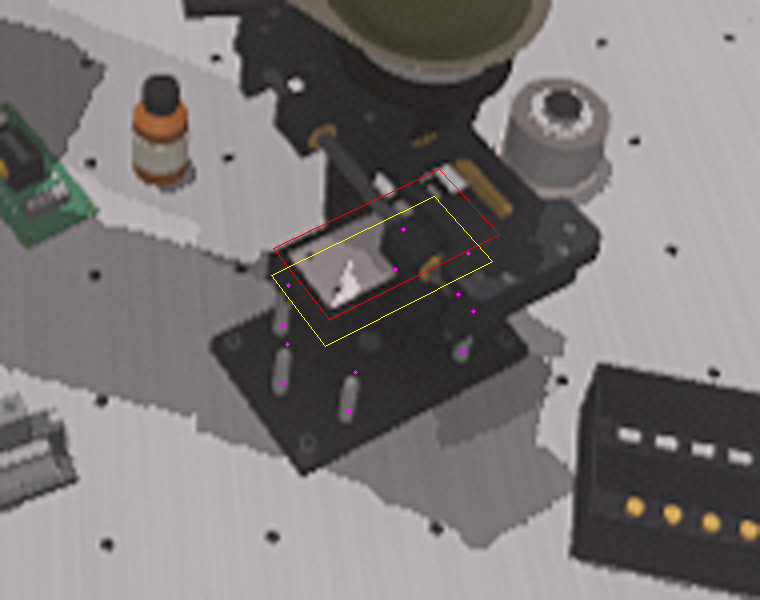

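Request:
move_arm:
  steps:
    - {"xyz": [0.0012, 0.002, -0.004], "rotation": [-0.0053, 0.0044, 0.0005], "fingers": -0.3}
    - {"xyz": [0.0012, 0.002, -0.004], "rotation": [-0.0053, 0.0044, 0.0005], "fingers": -0.3}
    - {"xyz": [0.0012, 0.002, -0.004], "rotation": [-0.0053, 0.0044, 0.0005], "fingers": -0.3}

```text
clock: 5.82
ee_pos: [635.4, -138.5, 84.7]
ee_rot: [3.051, 0.726, 0.011]
force: [-0.3, -0.5, -1.7]
width: 0.542
```

```bash
python3 - <<'E'
from h import *
plan(633.2,-137.2,80,-63.2)
c=read_camera("side"); p=ctrl.get_obs()["ee_pos"]; W=world(c)
B=W[370:415,150:280]; print("bench",np.nanmedian(W[300:400,100:160,2]))
a=np.radians(26.8); X=np.array([np.cos(a),np.sin(a),0]); Y=np.array([-X[1],X[0],0])
P=W.reshape(-1,3); C=c["frame"].reshape(-1,3).mean(1)
P0=np.array([633.6,-137.6,0])
d=P-P0; u=d@X; v=d@Y
k=(P[:,2]>22)&(P[:,2]<52)&(abs(u)<70)&(abs(v)<45)
for px,py in((36,30),(-36,30),(36,-30),(-36,-30),(56,0),(-56,0)):
    m=k&(abs(u-px)<11)&(abs(v-py)<11)
    if m.sum()>3: print("pin",px,py,m.sum(),"du %.1f dv %.1f (front surf) z %.0f-%.0f"%(np.median(u[m])-px,np.median(v[m])-py,P[m,2].min(),P[m,2].max()))
d=P-p; u=d@X; v=d@Y
m=(P[:,2]>p[2]+13)&(P[:,2]<p[2]+24)&(abs(u)<65)&(abs(v)<28)&(u<-12)
print("sink top z",np.median(P[m,2])-p[2],m.sum())
for lo in range(-22,22,8):
    q=m&(v>lo)&(v<lo+8)
    if q.sum()>2: print("v",lo,"umin %.1f"%np.percentile(u[q],2), q.sum())
for lo in range(-52,-12,8):
    q=m&(u>lo)&(u<lo+8)
    if q.sum()>2: print("u",lo,"vmin %.1f vmax %.1f"%(np.percentile(v[q],2),np.percentile(v[q],98)))
E
```

```text
at [ 635.4 -138.5   84.7] t 5.83 w 47.7 F [-0.3 -0.5 -1.7] | xyz [-0.0014, -0.0022, 0.0047] rot [0.0066, -0.0055, -0.0003]
bench 1.9888502863031925
pin -36 30 32 du -4.9 dv -2.4 (front surf) z 22-49
pin 36 -30 14 du -5.8 dv -3.3 (front surf) z 22-35
pin -36 -30 36 du -5.4 dv -2.8 (front surf) z 22-50
pin -56 0 35 du -5.0 dv -2.4 (front surf) z 22-51
sink top z 19.058704640082254 501
v -22 umin -53.1 81
v -14 umin -53.1 78
v -6 umin -52.6 81
v 2 umin -53.3 80
v 10 umin -52.5 72
v 18 umin -52.8 49
u -52 vmin -24.9 vmax 21.8
u -44 vmin -25.2 vmax 21.4
u -36 vmin -24.9 vmax 21.8
u -28 vmin -25.0 vmax 21.9
u -20 vmin -24.8 vmax 22.5
```

Request:
move_arm:
  steps:
    - {"xyz": [-0.0015, -0.0028, 0.0147], "rotation": [0.006, -0.005, 0], "fingers": -0.3}
    - {"xyz": [-0.0015, -0.0028, 0.0247], "rotation": [0.006, -0.005, 0], "fingers": -0.3}
    - {"xyz": [-0.0015, -0.0028, 0.0247], "rotation": [0.006, -0.005, 0], "fingers": -0.3}
    - {"xyz": [-0.0015, -0.0028, 0.0247], "rotation": [0.006, -0.005, 0], "fingers": -0.3}
    - {"xyz": [-0.0015, -0.0028, 0.0247], "rotation": [0.006, -0.005, 0], "fingers": -0.3}
    - {"xyz": [-0.0015, -0.0028, 0.0247], "rotation": [0.006, -0.005, 0], "fingers": -0.3}

```text
clock: 6.62
ee_pos: [632.7, -136.8, 59.1]
ee_rot: [-3.056, -0.727, 0.001]
force: [0.0, -0.9, -2.4]
width: 0.541
```

```bash
python3 - <<'E'
from h import *
plan(632.8,-136.7,18,-63.2)
E
```

```text
at [ 632.7 -136.8   59.1] t 6.62 w 47.6 F [ 0.  -0.9 -2.4] | xyz [0.0001, -0.0, 0.0411] rot [-0.0003, 0.0003, -0.0004]
```

Request:
move_arm:
  steps:
    - {"xyz": [0, 0, 0.006], "rotation": [0, 0, 0], "fingers": -0.3}
    - {"xyz": [0, 0, 0.01], "rotation": [0, 0, 0], "fingers": -0.3}
    - {"xyz": [0, 0, 0.014], "rotation": [0, 0, 0], "fingers": -0.3}
    - {"xyz": [0, 0, 0.018], "rotation": [0, 0, 0], "fingers": -0.3}
    - {"xyz": [0, 0, 0.022], "rotation": [0, 0, 0], "fingers": -0.3}
    - {"xyz": [0, 0, 0.022], "rotation": [0, 0, 0], "fingers": -0.3}

```text
clock: 7.38
ee_pos: [632.4, -136.6, 36.4]
ee_rot: [-3.055, -0.727, 0.002]
force: [-0.1, -0.0, -1.5]
width: 0.541
```

Request:
move_arm:
  steps:
    - {"xyz": [0, 0, 0.006], "rotation": [0, 0, 0], "fingers": -0.3}
    - {"xyz": [0, 0, 0.012], "rotation": [0, 0, 0], "fingers": -0.3}
    - {"xyz": [0, 0, 0.016], "rotation": [0, 0, 0], "fingers": -0.3}
    - {"xyz": [0, 0, 0.0185], "rotation": [0, 0, 0], "fingers": -0.3}
    - {"xyz": [0, 0, 0.0195], "rotation": [0, 0, 0], "fingers": -0.3}
    - {"xyz": [0, 0, 0.0195], "rotation": [0, 0, 0], "fingers": -0.3}

```text
clock: 8.12
ee_pos: [632.6, -136.7, 17.4]
ee_rot: [-3.056, -0.727, 0.001]
force: [0.9, 0.5, -2.8]
width: 0.544
```

Request:
move_arm:
  steps:
    - {"xyz": [0, 0, 0.0005], "rotation": [0, 0, 0], "fingers": -0.3}
    - {"xyz": [0, 0, 0.001], "rotation": [0, 0, 0], "fingers": -0.3}
    - {"xyz": [0, 0, 0.001], "rotation": [0, 0, 0], "fingers": -0.3}

```text
clock: 8.5
ee_pos: [632.7, -136.7, 16.9]
ee_rot: [-3.056, -0.728, 0.001]
force: [-2.9, 1.3, 5.0]
width: 0.54
```

Request:
move_arm:
  steps:
    - {"xyz": [0, 0, 0], "rotation": [0, 0, 0], "fingers": 0.3}
    - {"xyz": [0, 0, 0], "rotation": [0, 0, 0], "fingers": 0.36}
    - {"xyz": [0, 0, 0], "rotation": [0, 0, 0], "fingers": 0.36}
    - {"xyz": [0, 0, -0.03], "rotation": [0, 0, 0], "fingers": 0.36}
    - {"xyz": [0, 0, -0.08], "rotation": [0, 0, 0], "fingers": 0.36}
    - {"xyz": [0, 0, -0.13], "rotation": [0, 0, 0], "fingers": 0.36}
    - {"xyz": [0, 0, -0.13], "rotation": [0, 0, 0], "fingers": 0.36}
    - {"xyz": [0, 0, -0.13], "rotation": [0, 0, 0], "fingers": 0.36}

```text
clock: 9.5
ee_pos: [632.3, -136.6, 145.2]
ee_rot: [-3.055, -0.727, 0.003]
force: [-0.4, -0.2, -0.5]
width: 0.682
```

```bash
python3 - <<'E'
from h import *
plan(449.4,-4.1,110,31.7)
c=read_camera("top"); cv2.imwrite("pics/t4.png",c["frame"][:,:,::-1])
def blk(x0,y0,zlo,zhi,r):
    P=world(c).reshape(-1,3); k=(np.hypot(P[:,0]-x0,P[:,1]-y0)<r)&(P[:,2]>zlo)&(P[:,2]<zhi); return rect(P[k]),k.sum(),P[k].mean(0).round(1)
print(blk(449,-4,19,32,25)); print("sb",blk(560,-382,16,30,18))
print("hs",fit(c,100,48,633,-137,26.8,28,40,70))
E
```

```text
at [ 632.3 -136.6  145.2] t 9.5 w 60.0 F [-0.4 -0.2 -0.5] | xyz [-0.1035, -0.2006, 0.0358] rot [-0.0028, -0.0003, -1.6568]
(array([0., 0., 0., 0., 0.]), np.int64(0), array([nan, nan, nan]))
sb (array([ 560.4, -382.2,   19.7,   16.2,   29.9]), np.int64(69), array([ 560.1, -381.6,   19.6]))
hs (array([ 778.2, -143.6,   22.6]), np.float64(0.0))<stdin>:5: RuntimeWarning: Mean of empty slice.
  ret = um.true_divide(
```

View pics/t4.png

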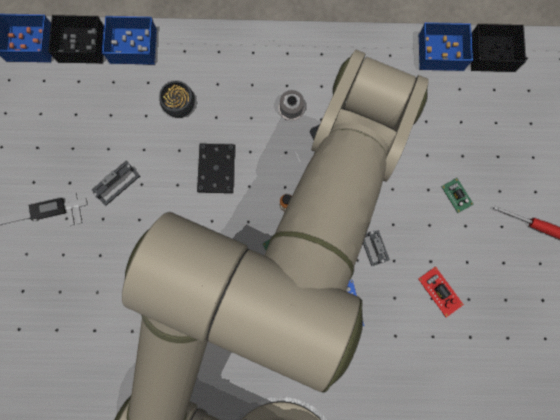

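Request:
move_arm:
  steps:
    - {"xyz": [-0.1035, -0.2006, 0.0358], "rotation": [-0.0028, 0, -1.6568], "fingers": 0.05}
    - {"xyz": [-0.1035, -0.2006, 0.0358], "rotation": [-0.0028, 0, -1.6568], "fingers": 0.05}
    - {"xyz": [-0.1035, -0.2006, 0.0358], "rotation": [-0.0028, 0, -1.6568], "fingers": 0.05}
    - {"xyz": [-0.1035, -0.2006, 0.0358], "rotation": [-0.0028, 0, -1.6568], "fingers": 0.05}
    - {"xyz": [-0.1035, -0.2006, 0.0358], "rotation": [-0.0028, 0, -1.6568], "fingers": 0.05}
    - {"xyz": [-0.1035, -0.2006, 0.0358], "rotation": [-0.0028, 0, -1.6568], "fingers": 0.05}
    - {"xyz": [-0.1035, -0.2006, 0.0358], "rotation": [-0.0028, 0, -1.6568], "fingers": 0.05}
    - {"xyz": [-0.1035, -0.2006, 0.0358], "rotation": [-0.0028, 0, -1.6568], "fingers": 0.05}
    - {"xyz": [-0.1035, -0.2006, 0.0358], "rotation": [-0.0028, 0, -1.6568], "fingers": 0.05}
    - {"xyz": [-0.1035, -0.2006, 0.0358], "rotation": [-0.0028, 0, -1.6568], "fingers": 0.05}
    - {"xyz": [-0.1035, -0.2006, 0.0358], "rotation": [-0.0028, 0, -1.6568], "fingers": 0.05}
    - {"xyz": [-0.1035, -0.2006, 0.0358], "rotation": [-0.0028, 0, -1.6568], "fingers": 0.05}

```text
clock: 11.05
ee_pos: [449.8, -4.2, 110.5]
ee_rot: [1.532, 2.741, 0.001]
force: [0.5, 0.5, -0.6]
width: 0.525
```

```bash
python3 - <<'E'
from h import *
c=read_camera("top")
print("hs",fit(c,100,48,633,-137,26.8,28,40,70))
c=read_camera("side"); P=world(c).reshape(-1,3); k=(np.hypot(P[:,0]-449,P[:,1]+4)<30)&(P[:,2]>24)&(P[:,2]<32); print(rect(P[k]),k.sum())
s=sorted(silhouettes("long_board_block","side"),key=lambda s:np.hypot(*(np.median(world(c,s["pixels"]),0)[:2]-[449,-4])))[0]
Q=world(c,s["pixels"]); print(rect(Q[(Q[:,2]>3)&(Q[:,2]<9)]))
plan(449.4,-4.1,10,31.7)
E
```

```text
hs (array([ 633.8, -136.5,   26.6]), np.float64(0.15))
[447.7  -8.1  31.5  19.7 -59.3] 90
[447.5  -7.3 102.6  49.3 -58.8]
at [449.9  -4.3 110.7] t 11.2 w 46.5 F [-0.7 -0.3 -0.1] | xyz [0.0005, -0.0004, 0.1007] rot [0.0011, 0.001, -0.0007]
```

Request:
move_arm:
  steps:
    - {"xyz": [0.0004, -0.0009, 0.05], "rotation": [0.001, 0.001, 0.0098], "fingers": 0.05}
    - {"xyz": [0.0004, -0.0009, 0.08], "rotation": [0.001, 0.001, 0.0098], "fingers": 0.05}
    - {"xyz": [0.0004, -0.0009, 0.1], "rotation": [0.001, 0.001, 0.0098], "fingers": 0.05}
    - {"xyz": [0.0004, -0.0009, 0.1007], "rotation": [0.001, 0.001, 0.0098], "fingers": 0.05}
    - {"xyz": [0.0004, -0.0009, 0.1007], "rotation": [0.001, 0.001, 0.0098], "fingers": 0.05}
    - {"xyz": [0.0004, -0.0009, 0.1007], "rotation": [0.001, 0.001, 0.0098], "fingers": -0.8}
    - {"xyz": [0.0004, -0.0009, 0.1007], "rotation": [0.001, 0.001, 0.0098], "fingers": -0.8}
    - {"xyz": [0.0004, -0.0009, 0.1007], "rotation": [0.001, 0.001, 0.0098], "fingers": -0.8}
    - {"xyz": [0.0004, -0.0009, 0.1007], "rotation": [0.001, 0.001, 0.0098], "fingers": -0.8}
    - {"xyz": [0.0004, -0.0009, 0.1007], "rotation": [0.001, 0.001, 0.0098], "fingers": -0.8}
  squeeze: 25

```text
clock: 12.45
ee_pos: [449.1, -4.5, 10.3]
ee_rot: [1.543, 2.736, 0.0]
force: [-1.2, 0.0, 6.2]
width: 0.224
```

```bash
python3 - <<'E'
from h import *
plan(449.4,-4.1,150,31.1)
plan(632.8,-136.6,150,-63.2)
E
```

```text
at [449.1  -4.5  10.3] t 12.45 w 19.7 F [-1.2  0.   6.2] | xyz [0.0001, 0.0004, -0.1397] rot [0.0003, 0.0003, 0.0008]
at [449.1  -4.5  10.3] t 12.45 w 19.7 F [-1.2  0.   6.2] | xyz [-0.2081, 0.0889, -0.1396] rot [0.0004, -0.0, 1.6466]
```

Request:
move_arm:
  steps:
    - {"xyz": [0, 0, -0.03], "rotation": [0, 0, 0], "fingers": -0.8}
    - {"xyz": [0, 0, -0.08], "rotation": [0, 0, 0], "fingers": -0.8}
    - {"xyz": [0, 0, -0.1396], "rotation": [0, 0, 0], "fingers": -0.8}
    - {"xyz": [-0.2081, 0.0889, -0.1396], "rotation": [0, 0, 1.6466], "fingers": -0.8}
    - {"xyz": [-0.2081, 0.0889, -0.1396], "rotation": [0, 0, 1.6466], "fingers": -0.8}
    - {"xyz": [-0.2081, 0.0889, -0.1396], "rotation": [0, 0, 1.6466], "fingers": -0.8}
    - {"xyz": [-0.2081, 0.0889, -0.1396], "rotation": [0, 0, 1.6466], "fingers": -0.8}
    - {"xyz": [-0.2081, 0.0889, -0.1396], "rotation": [0, 0, 1.6466], "fingers": -0.8}
    - {"xyz": [-0.2081, 0.0889, -0.1396], "rotation": [0, 0, 1.6466], "fingers": -0.8}
    - {"xyz": [-0.2081, 0.0889, -0.1396], "rotation": [0, 0, 1.6466], "fingers": -0.8}
    - {"xyz": [-0.2081, 0.0889, -0.1396], "rotation": [0, 0, 1.6466], "fingers": -0.8}
    - {"xyz": [-0.2081, 0.0889, -0.1396], "rotation": [0, 0, 1.6466], "fingers": -0.8}

```text
clock: 13.95
ee_pos: [632.6, -136.5, 149.1]
ee_rot: [-3.057, -0.72, 0.001]
force: [-1.2, -0.0, -0.8]
width: 0.224
```

Request:
move_arm:
  steps:
    - {"xyz": [0, 0, 0.03], "rotation": [0, 0, 0], "fingers": -0.8}
    - {"xyz": [0, 0, 0.07], "rotation": [0, 0, 0], "fingers": -0.8}
    - {"xyz": [0, 0, 0.07], "rotation": [0, 0, 0], "fingers": -0.8}
    - {"xyz": [0, 0, 0.07], "rotation": [0, 0, 0], "fingers": -0.8}
    - {"xyz": [0, 0, 0.07], "rotation": [0, 0, 0], "fingers": -0.8}
    - {"xyz": [0, 0, 0.07], "rotation": [0, 0, 0], "fingers": -0.8}

```text
clock: 14.7
ee_pos: [633.2, -136.8, 80.8]
ee_rot: [3.055, 0.728, 0.003]
force: [0.4, -0.1, -1.2]
width: 0.221
```

```bash
cat >> h.py <<'E'
def meas(L,Wd,zb,ang,tol=4):
    """in-hand piece in side camera: edge offsets from TCP; zb = height of wanted surface above TCP"""
    c=read_camera("side"); p=ctrl.get_obs()["ee_pos"]; P=world(c).reshape(-1,3)
    a=np.radians(ang); X=np.array([np.cos(a),np.sin(a),0]); Y=np.array([-X[1],X[0],0])
    d=P-p; u=d@X; v=d@Y; m=(abs(d[:,2]-2-zb)<tol)&(abs(u)<L/2+9)&(abs(v)<Wd/2+9)
    pr=lambda x:np.percentile(x,[1.5,98.5]).round(1)
    for lo in np.arange(-Wd/2,Wd/2,Wd/5):
        q=m&(v>lo)&(v<lo+Wd/5)
        if q.sum()>5: print("v %.0f"%(lo+Wd/10),"u",pr(u[q]),q.sum())
    for lo in np.arange(-L/2,L/2,L/8):
        q=m&(u>lo)&(u<lo+L/8)
        if q.sum()>5: print("u %.0f"%(lo+L/16),"v",pr(v[q]),q.sum(),"z %.1f"%np.median(d[q,2]))
E
python3 - <<'E'
from h import *
plan(632.8,-136.6,80,-63.2)
PINS=[(36,30),(-36,30),(36,-30),(-36,-30),(56,0),(-56,0)]
inhand("lb",100,48,3,10,(633.3,-137),PINS,48,26.8,"pics/c5.png")
meas(100,48,-7,26.8,2.5)
E
```

```text
at [ 633.2 -136.8   80.8] t 14.7 w 19.5 F [ 0.4 -0.1 -1.2] | xyz [-0.0003, -0.0003, 0.0008] rot [0.0014, -0.0013, -0.0]
v -19 u [-51.4  17.6] 129
v -10 u [-51.1  -7.4] 77
v -0 u [-51.4 -14.8] 50
v 10 u [-50.8 -12.9] 57
v 19 u [-51.   -8.1] 72
u -44 v [-24.5  22.4] 129 z -5.5
u -31 v [-25.3  22.4] 65 z -5.5
u -19 v [-24.4  22.6] 118 z -5.3
u -6 v [-25.   21.8] 42 z -5.8
u 6 v [-25.2 -17.6] 19 z -5.5
u 19 v [-24.9 -18.5] 11 z -5.4
```

View pics/c5.png

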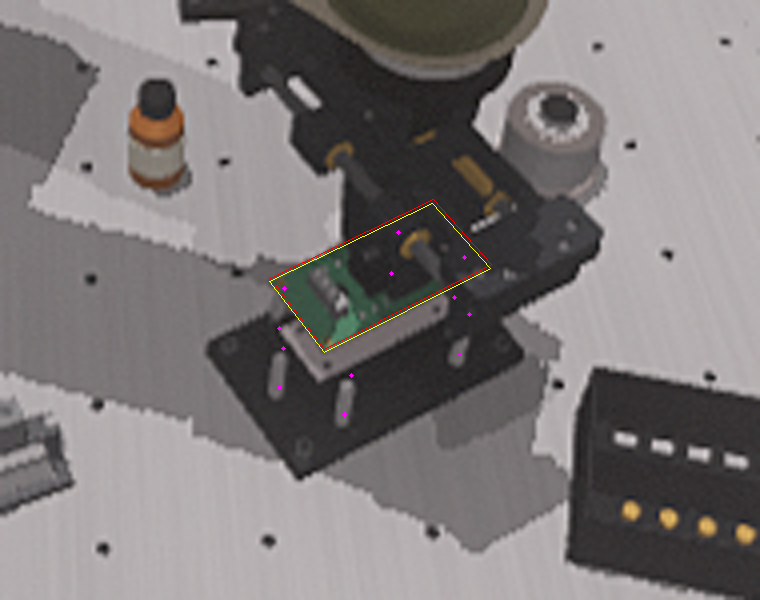

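```bash
python3 - <<'E'
from h import *
plan(632.8,-136.6,80,-63.2)
meas(100,48,34-80.8,26.8,3)
E
```

```text
at [ 633.  -136.6   80.3] t 14.8 w 19.9 F [-0.  -0.1 -1.3] | xyz [-0.0001, -0.0001, 0.0003] rot [0.0008, -0.0008, -0.0]
v -19 u [-53.1  28.5] 166
v -10 u [-52.6  38.4] 151
v -0 u [-54.9 -35.7] 37
v 10 u [-53.6 -36.3] 36
v 19 u [-53.  -35.9] 33
u -44 v [-24.8  26. ] 130 z -44.3
u -31 v [-24.8  18.8] 60 z -44.2
u -19 v [-24.6  -7.7] 49 z -44.3
u -6 v [-24.7  -6.9] 48 z -44.2
u 6 v [-24.7  -6.7] 47 z -44.2
u 19 v [-25.3  -7.3] 51 z -44.1
u 31 v [-22.1  -7.5] 28 z -43.9
```

Request:
move_arm:
  steps:
    - {"xyz": [-0.0017, 0, 0.01], "rotation": [0.0008, -0.0008, 0], "fingers": -0.8}
    - {"xyz": [-0.0017, 0, 0.018], "rotation": [0.0008, -0.0008, 0], "fingers": -0.8}
    - {"xyz": [-0.0017, 0, 0.022], "rotation": [0.0008, -0.0008, 0], "fingers": -0.8}
    - {"xyz": [-0.0017, 0, 0.025], "rotation": [0.0008, -0.0008, 0], "fingers": -0.8}
    - {"xyz": [-0.0017, 0, 0.028], "rotation": [0.0008, -0.0008, 0], "fingers": -0.8}
    - {"xyz": [-0.0017, 0, 0.031], "rotation": [0.0008, -0.0008, 0], "fingers": -0.8}
    - {"xyz": [-0.0017, 0, 0.031], "rotation": [0.0008, -0.0008, 0], "fingers": -0.8}
    - {"xyz": [-0.0017, 0, 0.031], "rotation": [0.0008, -0.0008, 0], "fingers": -0.8}

```text
clock: 15.85
ee_pos: [631.3, -137.4, 48.8]
ee_rot: [-3.056, -0.728, 0.001]
force: [-0.0, -0.3, -0.8]
width: 0.224
```

Request:
move_arm:
  steps:
    - {"xyz": [0, 0, 0.002], "rotation": [0, 0, 0], "fingers": -0.8}
    - {"xyz": [0, 0, 0.0035], "rotation": [0, 0, 0], "fingers": -0.8}
    - {"xyz": [0, 0, 0.0044], "rotation": [0, 0, 0], "fingers": -0.8}
    - {"xyz": [0, 0, 0.0044], "rotation": [0, 0, 0], "fingers": -0.8}

```text
clock: 16.35
ee_pos: [631.2, -137.3, 44.4]
ee_rot: [-3.056, -0.728, 0.001]
force: [-0.5, 0.8, 0.8]
width: 0.227
```

Request:
move_arm:
  steps:
    - {"xyz": [0, 0, 0.0006], "rotation": [0, 0, 0], "fingers": -0.8}
    - {"xyz": [0, 0, 0.0006], "rotation": [0, 0, 0], "fingers": -0.8}
    - {"xyz": [0, 0, 0.0006], "rotation": [0, 0, 0], "fingers": -0.2}
    - {"xyz": [0, 0, 0.0006], "rotation": [0, 0, 0], "fingers": -0.2}
    - {"xyz": [0, 0, 0.0006], "rotation": [0, 0, 0], "fingers": -0.2}
    - {"xyz": [0, 0, -0.02], "rotation": [0, 0, 0], "fingers": -0.2}
    - {"xyz": [0, 0, -0.06], "rotation": [0, 0, 0], "fingers": -0.2}
    - {"xyz": [0, 0, -0.11], "rotation": [0, 0, 0], "fingers": -0.2}
    - {"xyz": [0, 0, -0.11], "rotation": [0, 0, 0], "fingers": -0.2}
    - {"xyz": [0, 0, -0.11], "rotation": [0, 0, 0], "fingers": -0.2}

```text
clock: 17.6
ee_pos: [630.9, -137.3, 153.2]
ee_rot: [-3.055, -0.728, 0.003]
force: [-0.5, -0.7, -0.0]
width: 0.398
```

```bash
python3 - <<'E'
from h import *
# frame jaw: long dir ~ -45 -> jaw 45
plan(573.0,378.6,120,45)
c=read_camera("top"); P=world(c).reshape(-1,3)
for n,x,y in(("lf",573,378.6),("sf",438.6,-196.3)):
    k=(np.hypot(P[:,0]-x,P[:,1]-y)<30)&(P[:,2]>46)&(P[:,2]<62); 
    if k.sum()>5: print(n,rect(P[k]),k.sum(),P[k].mean(0).round(1))
    k=(np.hypot(P[:,0]-x,P[:,1]-y)<70)&(P[:,2]>4)&(P[:,2]<62)
    if k.sum()>5: print(n,rect(P[k]),k.sum())
c=read_camera("side"); cv2.imwrite("pics/x.png",cv2.resize(c["frame"][220:330,270:410,::-1],None,fx=4,fy=4,interpolation=2))
E
```

```text
at [ 630.9 -137.3  153.2] t 17.6 w 35.1 F [-0.5 -0.7 -0. ] | xyz [0.1809, -0.4865, 0.0338] rot [-0.0027, -0.0006, -1.8886]
lf [572.2 377.7  33.9  16.1 -48.2] 124 [571.6 377.   53.9]
lf [574.2 380.  131.7 127.5 -68.9] 753
sf [ 438.4 -196.2   33.7   15.    20. ] 118 [ 438.2 -195.6   53.5]
sf [ 434.1 -215.6  128.6   91.9  -17.1] 459
```

View pics/x.png

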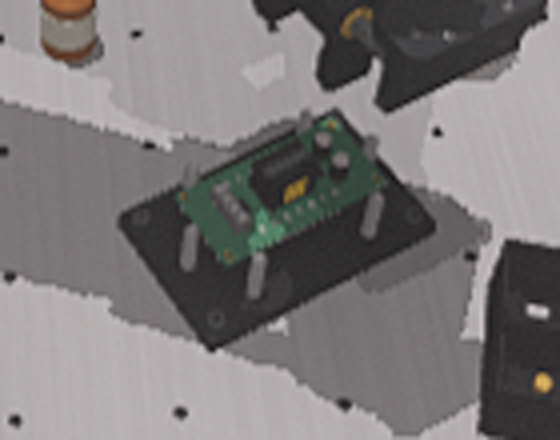

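Request:
move_arm:
  steps:
    - {"xyz": [0.1803, -0.4861, 0.0138], "rotation": [-0.0027, 0, -1.8624], "fingers": -0.1}
    - {"xyz": [0.1803, -0.4861, 0.0138], "rotation": [-0.0027, 0, -1.8624], "fingers": -0.1}
    - {"xyz": [0.1803, -0.4861, 0.0138], "rotation": [-0.0027, 0, -1.8624], "fingers": -0.1}
    - {"xyz": [0.1803, -0.4861, 0.0138], "rotation": [-0.0027, 0, -1.8624], "fingers": -0.1}
    - {"xyz": [0.1803, -0.4861, 0.0138], "rotation": [-0.0027, 0, -1.8624], "fingers": -0.1}
    - {"xyz": [0.1803, -0.4861, 0.0138], "rotation": [-0.0027, 0, -1.8624], "fingers": -0.1}
    - {"xyz": [0.1803, -0.4861, 0.0138], "rotation": [-0.0027, 0, -1.8624], "fingers": -0.1}
    - {"xyz": [0.1803, -0.4861, 0.0138], "rotation": [-0.0027, 0, -1.8624], "fingers": -0.1}
    - {"xyz": [0.1803, -0.4861, 0.0138], "rotation": [-0.0027, 0, -1.8624], "fingers": -0.1}
    - {"xyz": [0.1803, -0.4861, 0.0138], "rotation": [-0.0027, 0, -1.8624], "fingers": -0.1}
    - {"xyz": [0.1803, -0.4861, 0.0238], "rotation": [-0.0027, 0, -1.8624], "fingers": -0.1}
    - {"xyz": [0.1803, -0.4861, 0.0338], "rotation": [-0.0027, 0, -1.8624], "fingers": -0.1}

```text
clock: 19.2
ee_pos: [572.9, 377.3, 119.0]
ee_rot: [1.246, 2.884, -0.001]
force: [0.5, -0.4, -0.5]
width: 0.453
```

```bash
python3 - <<'E'
from h import *
plan(572.6,378,28,43.5)
c=read_camera("side"); p=ctrl.get_obs()["ee_pos"]; P=world(c).reshape(-1,3)
k=(np.hypot(P[:,0]-571,P[:,1]-376)<28)&(P[:,2]>53)&(P[:,2]<62); print(rect(P[k]),k.sum(),np.median(P[k],0))
u,v=map(int,proj(c,p)[0]); cv2.imwrite("pics/c6.png",cv2.resize(c["frame"][max(v-50,0):v+70,max(u-70,0):u+70,::-1],None,fx=4,fy=4,interpolation=2))
c=read_camera("top");print("lb",fit(c,100,48,633,-137,26.8,34,70,56))
P=world(c).reshape(-1,3)
k=(np.hypot(P[:,0]-633,P[:,1]+137)<25)&(P[:,2]>54)&(P[:,2]<64); print("xfmr",rect(P[k]))
E
```

```text
at [572.9 377.3 119. ] t 19.2 w 39.9 F [ 0.5 -0.4 -0.5] | xyz [0.0007, 0.0003, 0.091] rot [-0.0006, 0.0004, -0.0038]
[570.5 374.9  36.3  16.4 -52.8] 45 [569.82973881 373.03241147  55.74047588]
lb (array([ 635.1, -136.5,   26.6]), np.float64(0.28))
xfmr [ 632.2 -135.5   28.4   21.3   26.1]
```

View pics/c6.png

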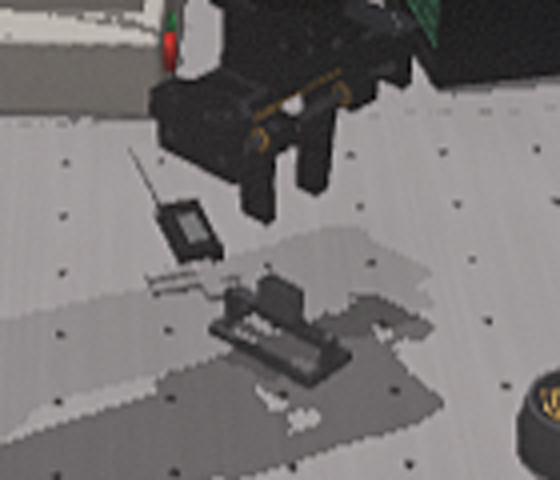

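Request:
move_arm:
  steps:
    - {"xyz": [0.0005, 0.0001, 0.04], "rotation": [0, 0, 0], "fingers": -0.1}
    - {"xyz": [0.0005, 0.0001, 0.07], "rotation": [0, 0, 0], "fingers": -0.1}
    - {"xyz": [0.0005, 0.0001, 0.091], "rotation": [0, 0, 0], "fingers": -0.1}
    - {"xyz": [0.0005, 0.0001, 0.091], "rotation": [0, 0, 0], "fingers": -0.1}
    - {"xyz": [0.0005, 0.0001, 0.091], "rotation": [0, 0, 0], "fingers": -0.1}
    - {"xyz": [0.0005, 0.0001, 0.091], "rotation": [0, 0, 0], "fingers": -0.9}
    - {"xyz": [0.0005, 0.0001, 0.091], "rotation": [0, 0, 0], "fingers": -0.9}
    - {"xyz": [0.0005, 0.0001, 0.091], "rotation": [0, 0, 0], "fingers": -0.9}
    - {"xyz": [0.0005, 0.0001, 0.091], "rotation": [0, 0, 0], "fingers": -0.9}
    - {"xyz": [0.0005, 0.0001, 0.091], "rotation": [0, 0, 0], "fingers": -0.9}
  squeeze: 40

```text
clock: 20.55
ee_pos: [572.9, 378.2, 30.0]
ee_rot: [1.239, 2.885, 0.0]
force: [-3.3, -1.8, 4.4]
width: 0.154
```

```bash
python3 - <<'E'
from h import *
plan(572.6,378,170,43.5)
plan(631.4,-137.2,170,-63.2)
E
```

```text
at [572.9 378.2  30. ] t 20.55 w 13.5 F [-3.3 -1.8  4.4] | xyz [-0.0001, -0.0002, -0.14] rot [0.0008, 0.0011, 0.0002]
at [572.9 378.2  30. ] t 20.55 w 13.5 F [-3.3 -1.8  4.4] | xyz [-0.4142, -0.3123, -0.1398] rot [0.0015, 0.0, 1.8624]
```

Request:
move_arm:
  steps:
    - {"xyz": [0, 0, -0.03], "rotation": [0, 0, 0], "fingers": -0.9}
    - {"xyz": [0, 0, -0.09], "rotation": [0, 0, 0], "fingers": -0.9}
    - {"xyz": [-0.4142, -0.3123, -0.14], "rotation": [0, 0, 1.8624], "fingers": -0.9}
    - {"xyz": [-0.4142, -0.3123, -0.14], "rotation": [0, 0, 1.8624], "fingers": -0.9}
    - {"xyz": [-0.4142, -0.3123, -0.14], "rotation": [0, 0, 1.8624], "fingers": -0.9}
    - {"xyz": [-0.4142, -0.3123, -0.14], "rotation": [0, 0, 1.8624], "fingers": -0.9}
    - {"xyz": [-0.4142, -0.3123, -0.14], "rotation": [0, 0, 1.8624], "fingers": -0.9}
    - {"xyz": [-0.4142, -0.3123, -0.14], "rotation": [0, 0, 1.8624], "fingers": -0.9}
    - {"xyz": [-0.4142, -0.3123, -0.14], "rotation": [0, 0, 1.8624], "fingers": -0.9}
    - {"xyz": [-0.4142, -0.3123, -0.14], "rotation": [0, 0, 1.8624], "fingers": -0.9}
    - {"xyz": [-0.4142, -0.3123, -0.14], "rotation": [0, 0, 1.8624], "fingers": -0.9}
    - {"xyz": [-0.4142, -0.3123, -0.14], "rotation": [0, 0, 1.8624], "fingers": -0.9}

```text
clock: 22.05
ee_pos: [631.3, -139.3, 169.0]
ee_rot: [3.059, 0.715, 0.002]
force: [0.4, 1.6, -2.7]
width: 0.157
```

Request:
move_arm:
  steps:
    - {"xyz": [0, 0, 0.0], "rotation": [0, 0, 0], "fingers": -0.9}
    - {"xyz": [0, 0, 0.04], "rotation": [0, 0, 0], "fingers": -0.9}
    - {"xyz": [0, 0, 0.065], "rotation": [0, 0, 0], "fingers": -0.9}
    - {"xyz": [0, 0, 0.065], "rotation": [0, 0, 0], "fingers": -0.9}
    - {"xyz": [0, 0, 0.065], "rotation": [0, 0, 0], "fingers": -0.9}
    - {"xyz": [0, 0, 0.065], "rotation": [0, 0, 0], "fingers": -0.9}
    - {"xyz": [0, 0, 0.065], "rotation": [0, 0, 0], "fingers": -0.9}

```text
clock: 22.92
ee_pos: [631.8, -137.2, 105.6]
ee_rot: [3.055, 0.728, 0.004]
force: [0.3, 0.9, -2.1]
width: 0.158
```

```bash
python3 - <<'E'
from h import *
plan(631.4,-137.2,105,-63.2)
PINS=[(36,30),(-36,30),(36,-30),(-36,-30),(56,0),(-56,0)]
inhand("lf",100,48,8,30,(633.3,-137),PINS,48,26.8,"pics/c7.png")
print("rim");meas(100,48,-22,26.8,3)
z=ctrl.get_obs()["ee_pos"][2]
print("board");meas(100,48,37-z,26.8,2.5)
E
```

```text
at [ 631.8 -137.2  105.6] t 22.93 w 13.9 F [ 0.3  0.9 -2.1] | xyz [-0.0003, -0.0002, 0.0006] rot [0.0017, -0.0021, 0.0004]
rim
v -19 u [-50.8  25.9] 113
v -10 u [-51.1 -44. ] 19
v -0 u [-51.4  32.9] 8
v 10 u [-51.6 -44.7] 8
v 19 u [-50.7  -4.8] 58
u -44 v [-24.8  22.7] 66 z -20.3
u -31 v [-25.   22.6] 38 z -20.3
u -19 v [-24.7  22.8] 33 z -20.4
u -6 v [-25.  23.] 32 z -20.5
u 6 v [-24.1 -18.5] 18 z -20.5
u 19 v [-25.5 -18.5] 21 z -20.3
board
v -19 u [-50.4  41.5] 184
v -10 u [-51.6  41. ] 116
v -0 u [-53.5  -5.1] 33
v 10 u [-51.6  47.4] 63
v 19 u [-52.   45.5] 86
u -44 v [-25.8  25.3] 131 z -66.5
u -31 v [-24.8  23.5] 52 z -65.8
u -19 v [-24.9  22.2] 77 z -66.3
u -6 v [-24.8  23.5] 53 z -66.6
u 6 v [-24.9  23.3] 43 z -66.3
u 19 v [-24.6  23.7] 59 z -66.6
u 31 v [-27.9  17.9] 46 z -66.6
u 44 v [-25.4  18.2] 41 z -66.7
```

View pics/c7.png

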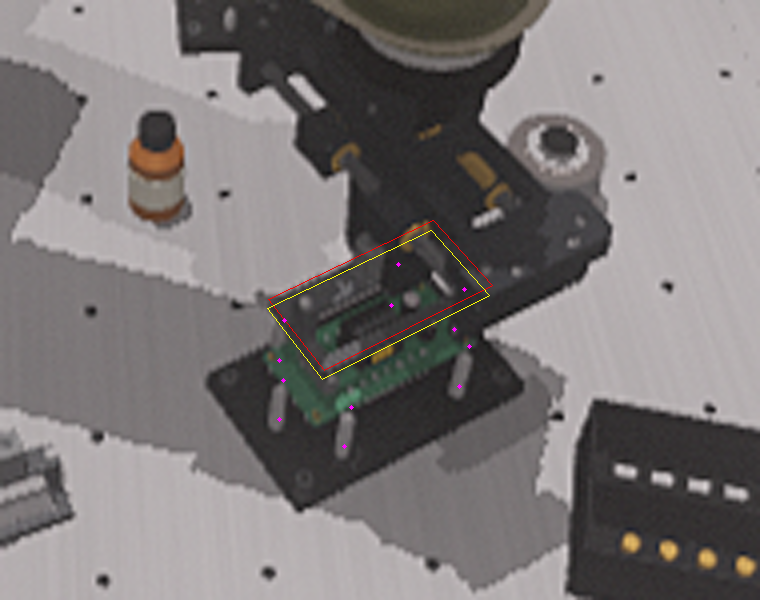

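Request:
move_arm:
  steps:
    - {"xyz": [-0.0006, 0, 0.012], "rotation": [0.0006, -0.0006, 0], "fingers": -0.9}
    - {"xyz": [-0.0006, 0, 0.022], "rotation": [0.0006, -0.0006, 0], "fingers": -0.9}
    - {"xyz": [-0.0006, 0, 0.026], "rotation": [0.0006, -0.0006, 0], "fingers": -0.9}
    - {"xyz": [-0.0006, 0, 0.029], "rotation": [0.0006, -0.0006, 0], "fingers": -0.9}
    - {"xyz": [-0.0006, 0, 0.032], "rotation": [0.0006, -0.0006, 0], "fingers": -0.9}
    - {"xyz": [-0.0006, 0, 0.034], "rotation": [0.0006, -0.0006, 0], "fingers": -0.9}
    - {"xyz": [-0.0006, 0, 0.034], "rotation": [0.0006, -0.0006, 0], "fingers": -0.9}
    - {"xyz": [-0.0006, 0, 0.034], "rotation": [0.0006, -0.0006, 0], "fingers": -0.9}

```text
clock: 24.08
ee_pos: [631.1, -137.5, 70.9]
ee_rot: [3.056, 0.728, 0.001]
force: [0.6, 0.6, -1.9]
width: 0.155
```

Request:
move_arm:
  steps:
    - {"xyz": [0, 0, 0.0015], "rotation": [0, 0, 0], "fingers": -0.9}
    - {"xyz": [0, 0, 0.0028], "rotation": [0, 0, 0], "fingers": -0.9}
    - {"xyz": [0, 0, 0.0038], "rotation": [0, 0, 0], "fingers": -0.9}
    - {"xyz": [0, 0, 0.0038], "rotation": [0, 0, 0], "fingers": -0.9}

```text
clock: 24.58
ee_pos: [631.0, -137.4, 67.1]
ee_rot: [-3.056, -0.728, -0.001]
force: [-0.3, -1.0, -0.8]
width: 0.154
```

Request:
move_arm:
  steps:
    - {"xyz": [0, 0, 0.0006], "rotation": [0, 0, 0], "fingers": -0.9}
    - {"xyz": [0, 0, 0.0008], "rotation": [0, 0, 0], "fingers": -0.9}
    - {"xyz": [0, 0, 0.0008], "rotation": [0, 0, 0], "fingers": -0.9}

```text
clock: 24.95
ee_pos: [631.0, -137.4, 67.0]
ee_rot: [3.056, 0.728, 0.001]
force: [-3.4, 1.4, 5.8]
width: 0.154
```

Request:
move_arm:
  steps:
    - {"xyz": [0, 0, 0], "rotation": [0, 0, 0], "fingers": -0.3}
    - {"xyz": [0, 0, 0], "rotation": [0, 0, 0], "fingers": -0.3}
    - {"xyz": [0, 0, 0], "rotation": [0, 0, 0], "fingers": -0.3}
    - {"xyz": [0, 0, -0.02], "rotation": [0, 0, 0], "fingers": -0.3}
    - {"xyz": [0, 0, -0.06], "rotation": [0, 0, 0], "fingers": -0.3}
    - {"xyz": [0, 0, -0.09], "rotation": [0, 0, 0], "fingers": -0.3}
    - {"xyz": [0, 0, -0.09], "rotation": [0, 0, 0], "fingers": -0.3}
    - {"xyz": [0, 0, -0.09], "rotation": [0, 0, 0], "fingers": -0.3}

```text
clock: 25.95
ee_pos: [630.5, -137.3, 154.8]
ee_rot: [-3.055, -0.728, 0.002]
force: [-0.5, 0.3, -0.9]
width: 0.351
```

```bash
python3 - <<'E'
from h import *
plan(560.2,-382,100,-60)
c=read_camera("side"); cv2.imwrite("pics/x8.png",cv2.resize(c["frame"][220:330,270:410,::-1],None,fx=4,fy=4,interpolation=2))
E
```

```text
at [ 630.5 -137.3  154.8] t 25.95 w 30.9 F [-0.5  0.3 -0.9] | xyz [-0.173, 0.1868, 0.0546] rot [-0.0014, 0.0006, -0.0559]
```

View pics/x8.png

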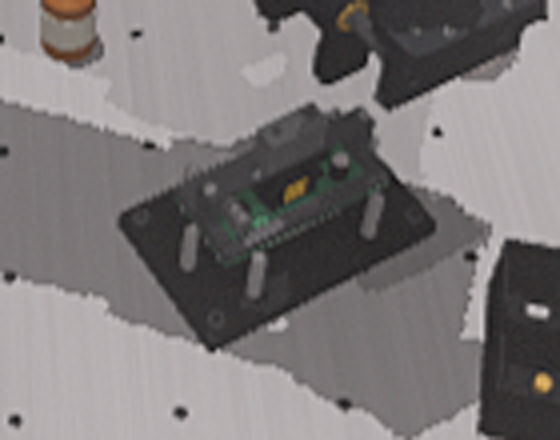

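The long stack is complete: the frame sits level on the board, between the pins. The short board is next.

Request:
move_arm:
  steps:
    - {"xyz": [-0.173, 0.1868, 0.0], "rotation": [0, 0, -0.0559], "fingers": -0.1}
    - {"xyz": [-0.173, 0.1868, 0.0], "rotation": [0, 0, -0.0559], "fingers": -0.1}
    - {"xyz": [-0.173, 0.1868, 0.0], "rotation": [0, 0, -0.0559], "fingers": -0.1}
    - {"xyz": [-0.173, 0.1868, 0.0], "rotation": [0, 0, -0.0559], "fingers": -0.1}
    - {"xyz": [-0.173, 0.1868, 0.03], "rotation": [0, 0, -0.0559], "fingers": -0.1}
    - {"xyz": [-0.173, 0.1868, 0.0546], "rotation": [0, 0, -0.0559], "fingers": -0.1}
    - {"xyz": [-0.173, 0.1868, 0.0546], "rotation": [0, 0, -0.0559], "fingers": -0.1}
    - {"xyz": [-0.173, 0.1868, 0.0546], "rotation": [0, 0, -0.0559], "fingers": -0.1}
    - {"xyz": [-0.173, 0.1868, 0.0546], "rotation": [0, 0, -0.0559], "fingers": -0.1}
    - {"xyz": [-0.173, 0.1868, 0.0546], "rotation": [0, 0, -0.0559], "fingers": -0.1}

```text
clock: 27.25
ee_pos: [561.0, -382.2, 102.2]
ee_rot: [3.034, 0.813, 0.002]
force: [0.0, 0.7, -0.3]
width: 0.447
```

```bash
python3 - <<'E'
from h import *
plan(560.2,-382,8,-60)
c=read_camera("side"); P=world(c).reshape(-1,3); C=c["frame"].reshape(-1,3)
k=(np.hypot(P[:,0]-559,P[:,1]+384)<18)&(P[:,2]>20.5)&(P[:,2]<28); print("blk",rect(P[k]),k.sum(),np.median(P[k],0))
s=silhouettes("short_board_block","side")
for q in s[:2]:
    Q=world(c,q["pixels"]); print(q["confidence"],rect(Q[(Q[:,2]>3)&(Q[:,2]<9)]))
c=read_camera("top");P=world(c).reshape(-1,3)
n=np.array([630.8,-137.4]);k=(np.hypot(*(P[:,:2]-n).T)<56)&(P[:,2]>40)&(P[:,2]<52);print("rim",rect(P[k]),"z",np.median(P[k,2]))
E
```

```text
at [ 561.  -382.2  102.2] t 27.25 w 39.3 F [ 0.   0.7 -0.3] | xyz [-0.0007, -0.0007, 0.0942] rot [0.0012, -0.0009, 0.0002]
blk [ 557.8 -385.6   18.4   16.8   30.7] 114 [ 557.78152755 -386.39085862   22.63541007]
0.82 [ 552.3 -389.2   55.4   41.8   30.5]
0.55 [ 433.9 -200.6   65.1   42.5   18.5]
rim [ 630.  -138.5  108.3   66.7   27. ] z 44.4487752046705
```

Request:
move_arm:
  steps:
    - {"xyz": [-0.0007, -0.0004, 0.04], "rotation": [0.001, -0.001, -0.002], "fingers": -0.1}
    - {"xyz": [-0.0007, -0.0004, 0.075], "rotation": [0.001, -0.001, -0.002], "fingers": -0.1}
    - {"xyz": [-0.0007, -0.0004, 0.093], "rotation": [0.001, -0.001, -0.002], "fingers": -0.1}
    - {"xyz": [-0.0007, -0.0004, 0.093], "rotation": [0.001, -0.001, -0.002], "fingers": -0.1}
    - {"xyz": [-0.0007, -0.0004, 0.093], "rotation": [0.001, -0.001, -0.002], "fingers": -0.1}
    - {"xyz": [-0.0007, -0.0004, 0.093], "rotation": [0.001, -0.001, -0.002], "fingers": -0.85}
    - {"xyz": [-0.0007, -0.0004, 0.093], "rotation": [0.001, -0.001, -0.002], "fingers": -0.85}
    - {"xyz": [-0.0007, -0.0004, 0.093], "rotation": [0.001, -0.001, -0.002], "fingers": -0.85}
    - {"xyz": [-0.0007, -0.0004, 0.093], "rotation": [0.001, -0.001, -0.002], "fingers": -0.85}
    - {"xyz": [-0.0007, -0.0004, 0.093], "rotation": [0.001, -0.001, -0.002], "fingers": -0.85}
  squeeze: 25

```text
clock: 28.65
ee_pos: [560.2, -382.3, 9.0]
ee_rot: [-3.034, -0.816, 0.0]
force: [-1.0, 0.5, 4.4]
width: 0.18
```

```bash
python3 - <<'E'
from h import *
plan(560,-382,150,-60)
plan(610.2,157,150,-90.6)
E
```

```text
at [ 560.2 -382.3    9. ] t 28.65 w 15.8 F [-1.   0.5  4.4] | xyz [-0.0, -0.0004, -0.141] rot [-0.0002, 0.0002, 0.002]
at [ 560.2 -382.3    9. ] t 28.65 w 15.8 F [-1.   0.5  4.4] | xyz [0.3138, -0.4415, -0.141] rot [-0.0001, 0.0003, 0.5361]
```

Request:
move_arm:
  steps:
    - {"xyz": [0, 0, -0.03], "rotation": [0, 0, 0], "fingers": -0.85}
    - {"xyz": [0, 0, -0.09], "rotation": [0, 0, 0], "fingers": -0.85}
    - {"xyz": [0, 0, -0.141], "rotation": [0, 0, 0], "fingers": -0.85}
    - {"xyz": [0.3138, -0.4415, -0.141], "rotation": [0, 0, 0.5361], "fingers": -0.85}
    - {"xyz": [0.3138, -0.4415, -0.141], "rotation": [0, 0, 0.5361], "fingers": -0.85}
    - {"xyz": [0.3138, -0.4415, -0.141], "rotation": [0, 0, 0.5361], "fingers": -0.85}
    - {"xyz": [0.3138, -0.4415, -0.141], "rotation": [0, 0, 0.5361], "fingers": -0.85}
    - {"xyz": [0.3138, -0.4415, -0.141], "rotation": [0, 0, 0.5361], "fingers": -0.85}
    - {"xyz": [0.3138, -0.4415, -0.141], "rotation": [0, 0, 0.5361], "fingers": -0.85}
    - {"xyz": [0.3138, -0.4415, -0.141], "rotation": [0, 0, 0.5361], "fingers": -0.85}
    - {"xyz": [0.3138, -0.4415, -0.141], "rotation": [0, 0, 0.5361], "fingers": -0.85}
    - {"xyz": [0.3138, -0.4415, -0.141], "rotation": [0, 0, 0.5361], "fingers": -0.85}

```text
clock: 30.15
ee_pos: [609.6, 159.9, 149.3]
ee_rot: [-3.141, 0.014, 0.003]
force: [0.4, -1.2, -1.3]
width: 0.18
```

Request:
move_arm:
  steps:
    - {"xyz": [0, 0, 0.0], "rotation": [0, 0, 0], "fingers": -0.85}
    - {"xyz": [0, 0, 0.04], "rotation": [0, 0, 0], "fingers": -0.85}
    - {"xyz": [0, 0, 0.08], "rotation": [0, 0, 0], "fingers": -0.85}
    - {"xyz": [0, 0, 0.09], "rotation": [0, 0, 0], "fingers": -0.85}
    - {"xyz": [0, 0, 0.09], "rotation": [0, 0, 0], "fingers": -0.85}
    - {"xyz": [0, 0, 0.09], "rotation": [0, 0, 0], "fingers": -0.85}
    - {"xyz": [0, 0, 0.09], "rotation": [0, 0, 0], "fingers": -0.85}
    - {"xyz": [0, 0, 0.09], "rotation": [0, 0, 0], "fingers": -0.85}

```text
clock: 31.15
ee_pos: [610.2, 157.2, 60.4]
ee_rot: [-3.141, 0.016, -0.0]
force: [0.6, 0.3, -0.9]
width: 0.174
```

```bash
cat >> h.py <<'E'
def pins(N0,ang,pp,zlo,zhi):
    c=read_camera("side"); P=world(c).reshape(-1,3); a=np.radians(ang); X=np.array([np.cos(a),np.sin(a),0]); Y=np.array([-X[1],X[0],0])
    d=P-np.array([*N0,0]); u=d@X; v=d@Y; k=(P[:,2]>zlo)&(P[:,2]<zhi)
    cam=-c["R"].T@c["t"]; w=cam[:2]-N0; w=w/np.hypot(*w)*3.2   # front surface -> axis
    for px,py in pp:
        m=k&(abs(u-px)<10)&(abs(v-py)<10)
        if m.sum()>3: print("pin",px,py,m.sum(),"du %.1f dv %.1f"%(np.median(u[m])-px-w@X[:2],np.median(v[m])-py-w@Y[:2]))
E
python3 - <<'E'
from h import *
plan(610.2,157,60,-90.6)
PINS=[(24,27),(-24,27),(24,-27),(-24,-27),(41,0),(-41,0)]
pins((610.2,157),-0.6,PINS,18,29)
print("board");meas(70,42,-6,-0.6,2.5)
inhand("sb",70,42,3,9,(610.2,157),PINS,27,-0.6,"pics/c9.png")
E
```

```text
at [610.2 157.2  60.4] t 31.15 w 15.3 F [ 0.6  0.3 -0.9] | xyz [-0.0, 0.0002, 0.0004] rot [-0.0006, -0.0003, 0.0001]
pin 24 -27 10 du -1.8 dv -2.0
pin -24 -27 12 du -1.4 dv -2.5
pin 41 0 10 du -1.7 dv -2.5
pin -41 0 9 du -2.3 dv -1.2
board
v -17 u [-35.5  31. ] 61
v -8 u [-37.3  32.3] 33
v 0 u [-36.9 -27.1] 13
v 8 u [-36.3 -26.3] 9
v 17 u [-35.8 -27.9] 6
u -31 v [-21.6  17.6] 37 z -4.1
u -22 v [-22.4   3.5] 15 z -4.2
u -13 v [-22.1  -5.4] 16 z -4.9
u -4 v [-21.6 -13.8] 13 z -3.7
u 4 v [-23.2 -12.9] 9 z -3.9
u 13 v [-23.7  -8.8] 16 z -4.0
u 22 v [-22.2  -9.9] 12 z -4.3
u 31 v [-21.9  -6. ] 13 z -3.9
```

View pics/c9.png

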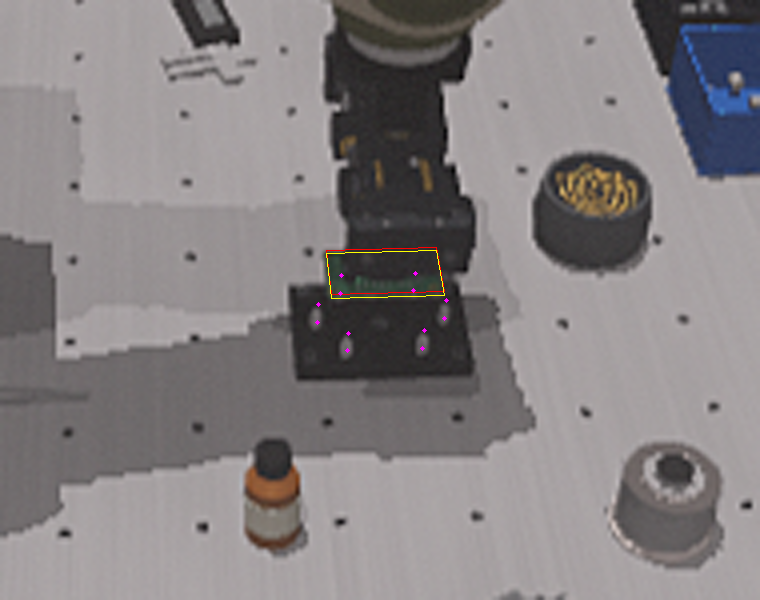

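Request:
move_arm:
  steps:
    - {"xyz": [0, 0.0004, 0.012], "rotation": [0, 0, 0], "fingers": -0.85}
    - {"xyz": [0, 0.0004, 0.02], "rotation": [0, 0, 0], "fingers": -0.85}
    - {"xyz": [0, 0.0004, 0.024], "rotation": [0, 0, 0], "fingers": -0.85}
    - {"xyz": [0, 0.0004, 0.028], "rotation": [0, 0, 0], "fingers": -0.85}
    - {"xyz": [0, 0.0004, 0.032], "rotation": [0, 0, 0], "fingers": -0.85}
    - {"xyz": [0, 0.0004, 0.035], "rotation": [0, 0, 0], "fingers": -0.85}
    - {"xyz": [0, 0.0004, 0.035], "rotation": [0, 0, 0], "fingers": -0.85}
    - {"xyz": [0, 0.0004, 0.035], "rotation": [0, 0, 0], "fingers": -0.85}

```text
clock: 32.3
ee_pos: [610.0, 156.8, 24.8]
ee_rot: [-3.141, 0.016, 0.001]
force: [0.0, -1.2, -1.1]
width: 0.179
```

Request:
move_arm:
  steps:
    - {"xyz": [0, 0, 0.002], "rotation": [0, 0, 0], "fingers": -0.85}
    - {"xyz": [0, 0, 0.0032], "rotation": [0, 0, 0], "fingers": -0.85}
    - {"xyz": [0, 0, 0.0042], "rotation": [0, 0, 0], "fingers": -0.85}
    - {"xyz": [0, 0, 0.0042], "rotation": [0, 0, 0], "fingers": -0.85}
    - {"xyz": [0, 0, 0.0042], "rotation": [0, 0, 0], "fingers": -0.85}

```text
clock: 32.92
ee_pos: [610.0, 156.8, 20.9]
ee_rot: [-3.141, 0.016, 0.001]
force: [-3.1, -1.4, 5.7]
width: 0.175
```

Request:
move_arm:
  steps:
    - {"xyz": [0, 0, 0], "rotation": [0, 0, 0], "fingers": -0.3}
    - {"xyz": [0, 0, 0], "rotation": [0, 0, 0], "fingers": -0.3}
    - {"xyz": [0, 0, 0], "rotation": [0, 0, 0], "fingers": -0.3}
    - {"xyz": [0, 0, -0.02], "rotation": [0, 0, 0], "fingers": -0.3}
    - {"xyz": [0, 0, -0.06], "rotation": [0, 0, 0], "fingers": -0.3}
    - {"xyz": [0, 0, -0.11], "rotation": [0, 0, 0], "fingers": -0.3}
    - {"xyz": [0, 0, -0.14], "rotation": [0, 0, 0], "fingers": -0.3}
    - {"xyz": [0, 0, -0.14], "rotation": [0, 0, 0], "fingers": -0.3}

```text
clock: 33.92
ee_pos: [611.1, 156.8, 164.1]
ee_rot: [-3.141, 0.016, -0.008]
force: [-0.1, 0.6, -0.5]
width: 0.348
```

```bash
python3 - <<'E'
from h import *
plan(438.2,-196,110,-69.8)
c=read_camera("side"); P=world(c).reshape(-1,3)
k=(np.hypot(P[:,0]-436.5,P[:,1]+199)<24)&(P[:,2]>53)&(P[:,2]<62); print("sf blk",rect(P[k]),k.sum())
cv2.imwrite("pics/x10.png",cv2.resize(c["frame"][130:220,260:370,::-1],None,fx=5,fy=5,interpolation=2))
E
```

```text
at [611.1 156.8 164.1] t 33.92 w 30.6 F [-0.1  0.6 -0.5] | xyz [-0.1695, 0.3547, 0.0529] rot [-0.0001, -0.0054, -0.363]
sf blk [ 436.4 -199.4   33.5   16.1   20.2] 128
```

View pics/x10.png

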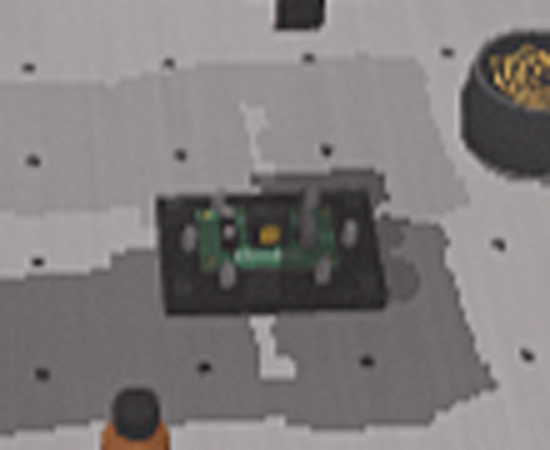

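Request:
move_arm:
  steps:
    - {"xyz": [-0.1695, 0.3547, 0.0], "rotation": [0, -0.003, -0.363], "fingers": -0.2}
    - {"xyz": [-0.1695, 0.3547, 0.0], "rotation": [0, -0.003, -0.363], "fingers": -0.2}
    - {"xyz": [-0.1695, 0.3547, 0.0], "rotation": [0, -0.003, -0.363], "fingers": -0.2}
    - {"xyz": [-0.1695, 0.3547, 0.0], "rotation": [0, -0.003, -0.363], "fingers": -0.2}
    - {"xyz": [-0.1695, 0.3547, 0.0], "rotation": [0, -0.003, -0.363], "fingers": -0.2}
    - {"xyz": [-0.1695, 0.3547, 0.0], "rotation": [0, -0.003, -0.363], "fingers": -0.2}
    - {"xyz": [-0.1695, 0.3547, 0.0], "rotation": [0, -0.003, -0.363], "fingers": -0.2}
    - {"xyz": [-0.1695, 0.3547, 0.03], "rotation": [0, -0.003, -0.363], "fingers": -0.2}
    - {"xyz": [-0.1695, 0.3547, 0.0529], "rotation": [0, -0.003, -0.363], "fingers": -0.2}
    - {"xyz": [-0.1695, 0.3547, 0.0529], "rotation": [0, -0.003, -0.363], "fingers": -0.2}
    - {"xyz": [-0.1695, 0.3547, 0.0529], "rotation": [0, -0.003, -0.363], "fingers": -0.2}
    - {"xyz": [-0.1695, 0.3547, 0.0529], "rotation": [0, -0.003, -0.363], "fingers": -0.2}

```text
clock: 35.48
ee_pos: [437.1, -196.3, 108.3]
ee_rot: [3.093, 0.551, -0.004]
force: [1.2, -0.8, -0.3]
width: 0.398
```

```bash
python3 - <<'E'
from h import *
plan(438.0,-196.3,28,-69.8)
c=read_camera("top"); P=world(c).reshape(-1,3)
k=(np.hypot(P[:,0]-611,P[:,1]-157)<18)&(P[:,2]>28)&(P[:,2]<40); print("sb blk",rect(P[k]),k.sum(),np.median(P[k,2]))
k=(abs(P[:,0]-611)<34)&(abs(P[:,1]-157)<20)&(P[:,2]>12)&(P[:,2]<20)
A=np.c_[P[k],np.ones(k.sum())]; print("plane",np.linalg.lstsq(A[:,[0,1,3]],A[:,2],rcond=None)[0].round(4),np.median(P[k,2]))
E
```

```text
at [ 437.1 -196.3  108.3] t 35.48 w 35.0 F [ 1.2 -0.8 -0.3] | xyz [0.001, 0.0003, 0.0803] rot [-0.0003, 0.0028, 0.0002]
sb blk [6.090e+02 1.589e+02 2.020e+01 1.550e+01 1.000e-01] 62 32.90399918483859
plane [-3.50000e-03 -5.30000e-03  1.82766e+01] 15.18833333948632
```

Request:
move_arm:
  steps:
    - {"xyz": [0.001, 0.0003, 0.03], "rotation": [0, 0.0028, 0], "fingers": -0.2}
    - {"xyz": [0.001, 0.0003, 0.06], "rotation": [0, 0.0028, 0], "fingers": -0.2}
    - {"xyz": [0.001, 0.0003, 0.0803], "rotation": [0, 0.0028, 0], "fingers": -0.2}
    - {"xyz": [0.001, 0.0003, 0.0803], "rotation": [0, 0.0028, 0], "fingers": -0.2}
    - {"xyz": [0.001, 0.0003, 0.0803], "rotation": [0, 0.0028, 0], "fingers": -0.2}
    - {"xyz": [0.001, 0.0003, 0.0803], "rotation": [0, 0.0028, 0], "fingers": -0.9}
    - {"xyz": [0.001, 0.0003, 0.0803], "rotation": [0, 0.0028, 0], "fingers": -0.9}
    - {"xyz": [0.001, 0.0003, 0.0803], "rotation": [0, 0.0028, 0], "fingers": -0.9}
    - {"xyz": [0.001, 0.0003, 0.0803], "rotation": [0, 0.0028, 0], "fingers": -0.9}
  squeeze: 40

```text
clock: 36.65
ee_pos: [437.8, -196.4, 27.6]
ee_rot: [-3.092, -0.551, 0.0]
force: [0.3, -1.4, 3.8]
width: 0.151
```

```bash
python3 - <<'E'
from h import *
plan(438.2,-196,160,-69.8)
plan(610,156.8,160,-90.6)
E
```

```text
at [ 437.8 -196.4   27.6] t 36.65 w 13.3 F [ 0.3 -1.4  3.8] | xyz [0.0005, -0.0003, -0.1324] rot [-0.0005, 0.0002, -0.0001]
at [ 437.8 -196.4   27.6] t 36.65 w 13.3 F [ 0.3 -1.4  3.8] | xyz [0.2835, -0.2721, -0.1323] rot [-0.0005, 0.0003, 0.3629]
```

Request:
move_arm:
  steps:
    - {"xyz": [0, 0, -0.03], "rotation": [0, 0, 0], "fingers": -0.9}
    - {"xyz": [0, 0, -0.09], "rotation": [0, 0, 0], "fingers": -0.9}
    - {"xyz": [0, 0, -0.1323], "rotation": [0, 0, 0], "fingers": -0.9}
    - {"xyz": [0.2835, -0.2721, -0.1323], "rotation": [0, 0, 0.3629], "fingers": -0.9}
    - {"xyz": [0.2835, -0.2721, -0.1323], "rotation": [0, 0, 0.3629], "fingers": -0.9}
    - {"xyz": [0.2835, -0.2721, -0.1323], "rotation": [0, 0, 0.3629], "fingers": -0.9}
    - {"xyz": [0.2835, -0.2721, -0.1323], "rotation": [0, 0, 0.3629], "fingers": -0.9}
    - {"xyz": [0.2835, -0.2721, -0.1323], "rotation": [0, 0, 0.3629], "fingers": -0.9}
    - {"xyz": [0.2835, -0.2721, -0.1323], "rotation": [0, 0, 0.3629], "fingers": -0.9}
    - {"xyz": [0.2835, -0.2721, -0.1323], "rotation": [0, 0, 0.3629], "fingers": -0.9}
    - {"xyz": [0.2835, -0.2721, -0.1323], "rotation": [0, 0, 0.3629], "fingers": -0.9}
    - {"xyz": [0.2835, -0.2721, -0.1323], "rotation": [0, 0, 0.3629], "fingers": -0.9}

```text
clock: 38.15
ee_pos: [609.3, 156.5, 159.2]
ee_rot: [-3.141, 0.017, 0.004]
force: [-0.2, 0.1, -1.0]
width: 0.156
```

Request:
move_arm:
  steps:
    - {"xyz": [0, 0, 0.0], "rotation": [0, 0, 0], "fingers": -0.9}
    - {"xyz": [0, 0, 0.04], "rotation": [0, 0, 0], "fingers": -0.9}
    - {"xyz": [0, 0, 0.08], "rotation": [0, 0, 0], "fingers": -0.9}
    - {"xyz": [0, 0, 0.08], "rotation": [0, 0, 0], "fingers": -0.9}
    - {"xyz": [0, 0, 0.08], "rotation": [0, 0, 0], "fingers": -0.9}
    - {"xyz": [0, 0, 0.08], "rotation": [0, 0, 0], "fingers": -0.9}
    - {"xyz": [0, 0, 0.08], "rotation": [0, 0, 0], "fingers": -0.9}
    - {"xyz": [0, 0, 0.08], "rotation": [0, 0, 0], "fingers": -0.9}

```text
clock: 39.15
ee_pos: [609.9, 157.1, 80.3]
ee_rot: [-3.14, 0.016, 0.001]
force: [0.8, -0.1, -1.7]
width: 0.159
```

```bash
python3 - <<'E'
from h import *
plan(610,156.8,80,-90.6)
PINS=[(24,27),(-24,27),(24,-27),(-24,-27),(41,0),(-41,0)]
pins((610.2,157),-0.6,PINS,18,29)
print("rim");meas(70,42,-19.6,-0.6,3)
z=ctrl.get_obs()["ee_pos"][2]
print("board");meas(70,42,15-z,-0.6,2)
inhand("sf",70,42,8,27.6,(610.2,157),PINS,27,-0.6,"pics/c11.png")
E
```

```text
at [609.9 157.1  80.3] t 39.15 w 14.0 F [ 0.8 -0.1 -1.7] | xyz [0.0001, 0.0003, 0.0003] rot [-0.0011, 0.0003, 0.0001]
pin 24 -27 15 du -1.9 dv -1.4
pin -24 -27 15 du -1.1 dv -0.7
pin 41 0 11 du -2.5 dv -2.6
pin -41 0 12 du -0.1 dv -2.6
rim
v -17 u [-35.4  32.1] 44
v -8 u [-37.2  32.5] 13
v 17 u [-28.  -18.3] 7
u -31 v [-23.4   9.5] 14 z -17.4
u -22 v [-24.  17.] 15 z -18.9
u -13 v [-24.7  11.2] 10 z -18.6
u -4 v [-24.4   6.6] 11 z -16.8
u 4 v [-24.5 -17.1] 12 z -17.7
u 13 v [-24.4 -13.9] 10 z -17.5
u 22 v [-23.8 -16. ] 12 z -18.7
u 31 v [-23.9   7.8] 17 z -18.3
board
v -17 u [-39.5  33. ] 56
v -8 u [-39.8  39.4] 48
v 0 u [-35.1  33.6] 28
v 8 u [-36.2  39.7] 24
v 17 u [-40.3  33.2] 20
u -31 v [-27.5  17.9] 40 z -63.1
u -22 v [-23.7  -6. ] 12 z -63.5
u -13 v [-26.9  19.7] 30 z -63.2
u -4 v [-23.6  -8.9] 13 z -62.8
u 4 v [-27.5  -6.9] 16 z -63.3
u 13 v [-27.9  19. ] 28 z -63.4
u 22 v [-22.5  16.3] 19 z -62.9
u 31 v [-18.3  19. ] 25 z -63.0
```

View pics/c11.png

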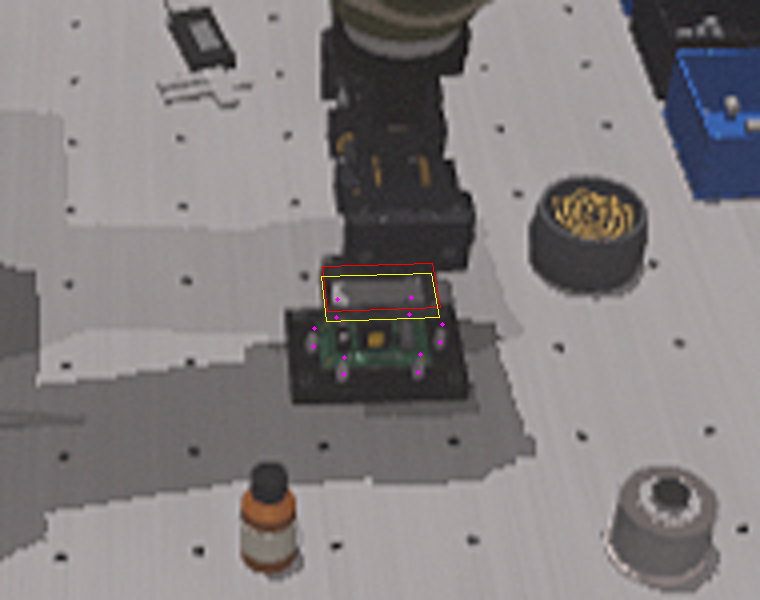

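Request:
move_arm:
  steps:
    - {"xyz": [0.0001, 0.0003, 0.012], "rotation": [-0.0005, 0, 0], "fingers": -0.9}
    - {"xyz": [0.0001, 0.0003, 0.02], "rotation": [-0.0005, 0, 0], "fingers": -0.9}
    - {"xyz": [0.0001, 0.0003, 0.024], "rotation": [-0.0005, 0, 0], "fingers": -0.9}
    - {"xyz": [0.0001, 0.0003, 0.027], "rotation": [-0.0005, 0, 0], "fingers": -0.9}
    - {"xyz": [0.0001, 0.0003, 0.03], "rotation": [-0.0005, 0, 0], "fingers": -0.9}
    - {"xyz": [0.0001, 0.0003, 0.033], "rotation": [-0.0005, 0, 0], "fingers": -0.9}
    - {"xyz": [0.0001, 0.0003, 0.0345], "rotation": [-0.0005, 0, 0], "fingers": -0.9}
    - {"xyz": [0.0001, 0.0003, 0.0345], "rotation": [-0.0005, 0, 0], "fingers": -0.9}

```text
clock: 40.35
ee_pos: [609.8, 156.8, 45.2]
ee_rot: [-3.141, 0.016, 0.002]
force: [0.4, 0.5, -1.3]
width: 0.152
```

Request:
move_arm:
  steps:
    - {"xyz": [0, 0, 0.0012], "rotation": [0, 0, 0], "fingers": -0.9}
    - {"xyz": [0, 0, 0.0022], "rotation": [0, 0, 0], "fingers": -0.9}
    - {"xyz": [0, 0, 0.003], "rotation": [0, 0, 0], "fingers": -0.9}
    - {"xyz": [0, 0, 0.003], "rotation": [0, 0, 0], "fingers": -0.9}

```text
clock: 40.85
ee_pos: [609.8, 156.8, 42.6]
ee_rot: [-3.141, 0.016, 0.002]
force: [-2.7, -0.7, 3.4]
width: 0.158
```

Contact came at the expected height. I'll release, rise and move clear of the cameras.

Request:
move_arm:
  steps:
    - {"xyz": [0, 0, 0.0003], "rotation": [0, 0, 0], "fingers": -0.3}
    - {"xyz": [0, 0, 0.0003], "rotation": [0, 0, 0], "fingers": -0.3}
    - {"xyz": [0, 0, 0.0003], "rotation": [0, 0, 0], "fingers": -0.3}
    - {"xyz": [0, 0, -0.02], "rotation": [0, 0, 0], "fingers": -0.3}
    - {"xyz": [0, 0, -0.06], "rotation": [0, 0, 0], "fingers": -0.3}
    - {"xyz": [0, 0, -0.12], "rotation": [0, 0, 0], "fingers": -0.3}
    - {"xyz": [-0.25, -0.15, -0.14], "rotation": [0, 0, 0], "fingers": -0.3}
    - {"xyz": [-0.25, -0.15, -0.14], "rotation": [0, 0, 0], "fingers": -0.3}
    - {"xyz": [-0.25, -0.15, -0.14], "rotation": [0, 0, 0], "fingers": -0.3}
    - {"xyz": [-0.25, -0.15, -0.14], "rotation": [0, 0, 0], "fingers": -0.3}
    - {"xyz": [-0.25, -0.15, -0.14], "rotation": [0, 0, 0], "fingers": -0.3}
    - {"xyz": [-0.25, -0.15, -0.14], "rotation": [0, 0, 0], "fingers": -0.3}

```text
clock: 42.35
ee_pos: [359.8, 310.5, 183.1]
ee_rot: [-3.14, 0.011, 0.001]
force: [-0.2, 0.3, 0.2]
width: 0.35
```

```bash
python3 - <<'E'
from h import *
o=ctrl.get_obs(); print(o["clock"],o["ee_pos"].round(0),o["width"])
c=read_camera("top"); s=read_camera("side"); P=world(c).reshape(-1,3)
for n,x,y,zt in(("long",632,-137,92),("short",610,157,70)):
    k=(np.hypot(P[:,0]-x,P[:,1]-y)<22)&(abs(P[:,2]-zt)<8); print(n,"block",rect(P[k]),"z",np.median(P[k,2]).round(1),"expect",zt)
for n in("solder_reel_center","flux_bottle_center","tweezers"):
    for cam,cc in(("top",c),("side",s)):
        for q in silhouettes(n,cam)[:1]:
            Q=world(cc,q["pixels"]);Q=Q[Q[:,2]>2];print(n,cam,round(q["confidence"],2),np.median(Q,0).round(1))
a=cv2.resize(c["frame"][110:220,190:390,::-1],None,fx=4,fy=4,interpolation=2)
b=cv2.resize(s["frame"][150:310,250:450,::-1],None,fx=4,fy=4,interpolation=2)
cv2.imwrite("pics/f.png",cv2.resize(np.vstack([a,b]),None,fx=.55,fy=.55,interpolation=cv2.INTER_AREA))
E
```

```text
42.35 [360. 310. 183.] 0.35035600771235464
long block [ 632.3 -135.6   33.8   14.7   27.7] z 90.8 expect 92
short block [608.9 157.7  35.4  14.1  -1.3] z 69.6 expect 70
solder_reel_center top 0.91 [749.3  -9.   40. ]
solder_reel_center side 0.64 [750.2 -25.3  41.4]
flux_bottle_center top 0.78 [525.2  -1.9  48.2]
flux_bottle_center side 0.75 [529.6 -15.   44.2]
tweezers side 0.49 [356.7 109.    7.7]
```

View pics/f.png

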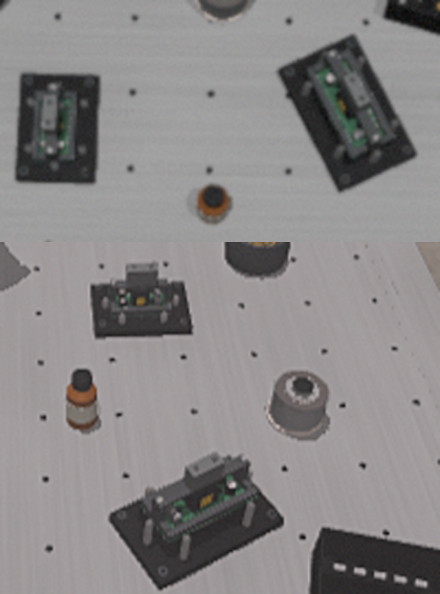

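Both stacks sit level between their pins: the short one at about (57,125) in the top half of the picture and the long one at about (347,110). The bottle and reel haven't moved.

```bash
python3 -c "
from cell import ctrl
print(ctrl.close_job())"
```

```text
the job is handed in; nothing more can be done
None
```

I loaded both nests and handed the job in at about 42 s of the 128 s allowed. The long nest holds the heat sink (fins down), the long board and the long frame. The short nest holds the short board and the short frame. Every piece was lowered until it made light contact (about 6 N or less) at the expected height, then released.

- **Final checks, agreeing:** The last pictures show both stacks level between their pins, with the gripper empty and clear. The frame block tops measured 90.8 mm (expected 92) in the long nest and 69.6 mm (expected 70) in the short one. The reel and bottle positions are within about 1.5 mm of where they started, and the tweezers within about 3 mm. That is close to camera accuracy, and the arm never went near any of them.
- **Checks that were weaker or disagreed:**
  - The two cameras differ by about 2–3 mm, so I aligned each piece to the pins within the side camera view.
  - In the last pictures only the side camera detected the tweezers.
  - A top-view reading put the short board's transformer about 2 mm off the nest centre. The board still read level at 15.2 mm (expected 15), and the frame then seated at the right height.
- **Other:** One move call was refused because its rows lacked the fingers value. The arm did not move, and I resent it.

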